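# Tighten the recessed coax coupling nut with short wrench strokes

### The arm

A 6-joint arm with a two-finger parallel gripper is mounted at the origin on the work surface. World frame = base frame: x ahead of the robot, y to its left, z up, the work surface at z = 0. Lengths are in m, angles in degrees, forces in N, time in s.
With the tool pointing down it reaches from about 0.375 to 0.9 m from the base axis. Payload 3.1 kg.
Tool frame: the origin (TCP) lies at the very end of the fingers, on their centre line; the grasp point (between the pads) lies 19 mm behind it; z points along the fingers, y is the direction in which the jaws open and shut (so a half turn about z gives the same grasp; the last joint's range is limited). The gripper opens to 87 mm and grips with 3 to 60 N. Pads are 19 mm wide; open, the fingers measure 117 mm over their backs; the gripper's body (75 mm by 190 mm) begins 51 mm behind the grasp point.
Start: joints at [58.814, 30.224, 82.088, -0, 67.689, -10.227], TCP at [0.224, 0.584, 0.197] pointing down, gripper open.
Joint ranges: [-176.69, 176.69], [-43.24, 126.21], [12.49, 139.97], [-82, 262], [0, 151.66], [-163.58, 163.58]. Speed limits (degrees/s): [159.86, 159.86, 180, 180, 180, 180].

### API

Orientations are given as a 3x3 rotation matrix whose columns are the frame's x, y, z axes.
In Python, from rig import readout, capture, camera_model, bot, spot_in, regions_of gives the robot as it stands.
- The arm moves only by the tool send_rows, never from a script. Its argument "moves" is a list that holds one entry, the list of rows, each a list of 7 numbers: the turn, a rotation vector about the tool's x, y, z in degrees, then the shift along the tool's x, y, z in cm, then the opening, from -1 (shut) to 1 (fully open). A call has exactly 5 rows; each row shifts and turns the commanded pose from where the row before left it, along the tool's axes as they then stand; what a row does not reach is not made up. A row lasts 1/10 s, in which the tool goes at most 50 mm and 8.59 degrees, less where a joint would pass 70% of its speed; a pose out of reach is approached as far as the arm can. A call with a gripper value outside its range is refused whole. The fingers move at their own pace and stop on an object; the grip force is fixed at half the most. Time passes only in rows, so rows that do not move let the fingers close, or fill a call up. It gives the time, the measured TCP pose, the force and the opening at its end, in the units of the state.
- readout.read_state(): the state, without advancing time (a new reading comes with each control period).
- capture(name): name is "side" or "top" or "wrist"; returns the picture (420x560x3 uint8, blue, green, red); there is no depth.
- camera_model(name): a dict with "camera_matrix" (3x3 intrinsics, pixels), "pose" (4x4, takes a point from camera to world coordinates). Camera axes: x right, y up, looking along -z (the intrinsics and any distortion apply to the point x, -y, -z); pixel columns grow to the right and rows downward; lengths in m; the calibration is good to about 2 mm. A picture is of the moment at which its call begins: read the wrist's pose just before it. camera_model takes no time and is no camera call; for the wrist camera it gives the pose at the moment of the call.
- bot.hand_in(): hands the job in, once; it reports no verdict.
Trained networks look in the newest picture that a camera, given by its name, has taken for a name from the list of things; names that differ only in an ending like _2 or _b are one class to them, and where a whole thing is asked for, a point or a joint stands for the part that bears it (a point fixed in the world has none). Each returns a list of dicts, best first, with "p" (0 to 1); they miss things now and then, are a little off and sometimes report something else, mostly with a low value. They report only what shows in the picture. A call takes as long as a camera call. They do not tell look-alikes from the thing itself.
- spot_in(camera, thing): "location" ([x, y, z] in m, in world coordinates, good to about 4 mm: the middle of the surface that is visible of it).
- regions_of(camera, thing): "mask" (420x560 bool, what is visible of it).
The state is a dict: "time_s": time; "joint_positions": joint angles; "qvel": joint speeds; "tau": joint torques, N m; "position": TCP position; "tcp_rot": TCP orientation; "force": force on the tool from outside, world axes, zero at the start; "moment": the same for the moment, N m; "opening": opening from 0.0 (shut) to 1.0 (fully open).
Only numpy, scipy, OpenCV 4.12 (cv2) and the standard library are available. Lean on these libraries where they do the work, as an engineer would, in place of code of your own. Each camera call takes 0.05 s, during which the arm holds its last target. There are 200 camera calls.

### The job

Use the ring wrench lying on its rest to tighten the brass coupling nut on top of the equipment unit, clockwise, until it comes up against its stop and is nipped tight at about 1.2 newton-metres; the U-shaped guard leaves only a short swing, so lift the wrench off and reseat it on the hexagon between strokes. Do not lean the wrench on the guard, overtighten the nut, touch the unit or its nut hard with the gripper, or disturb the other things on the desk. Finally lay the wrench back flat on its rest the way it lay, ring on the block farther from the robot.

Things in the scene. Friction and masses are not known exactly. Their poses are not given: they have to be found in the camera images.
- wrench: Flat steel ring wrench with a black rubber-sleeved handle, 205 mm long, 14 mm thick, about 0.26 kg. Origin: centre of the ring on its underside; z up; handle along -x, ending 180 mm from the origin. The ring is a closed hexagon, 33.2 mm across flats inside, 45 mm outside, two flats square to the wrench's x axis. Shank 14 mm wide.
- ring (a point): Centre of the wrench's ring on its underside (the wrench's origin).
- handle (a point): Point to grip on the wrench's rubber sleeve, 115 mm from the ring centre, at half the handle's height (7 mm above the underside). The sleeve runs from 90 to 180 mm, 18 mm wide, 14 mm high.
- rest: Fixed wrench rest: two grey blocks 70 mm wide, tops 30 mm above the desk, on a 4 mm base strip. Origin on the desk where the ring centre belongs above. The ring block spans x = -30 to 30 mm, the tail block x = -150 to -190 mm; the handle between is free for the fingers. At the start the wrench lies on it within 8 mm, its x axis near the rest's x axis.
- rest_ring (a point): Where the ring centre (underside) belongs on the rest: top of the ring block, 30 mm above the desk.
- unit: Fixed flat dark equipment unit, 220 (x) by 260 (y) by 44 mm high. Origin: centre of its underside; its front faces -x.
- guard: U-shaped aluminium guard on the unit round the nut, top 98 mm above the desk, walls 4 mm. Origin on the unit's top, on the nut's axis, axes as the unit's. Side walls at y = +-(36 to 40) mm, x = -20 to 40 mm; back wall x = 36 to 40; open to -x. A seated wrench can swing in yaw only from +49 to -49 degrees relative to the unit (0: handle along the unit's -x); tightening goes from + to -.
- port (a point): On the nut's axis at its underside, 72 mm above the desk, on top of a 44 mm wide steel collar on which the ring of a seated wrench rests, so its underside is then here. Axes as the unit's. A fixed round cap 18 mm across rises on the axis to 26 mm above this point (8 mm above the nut).
- dot (a point): Punched dot on top of the brass hexagon nut, 11.5 mm from its axis, 18 mm above its underside; axes turn with the nut, x from the axis out through the dot, square to a flat. Nut: 32 mm across flats, 14 mm high plus a 4 mm lead-in chamfer. The ring fits at wrench yaw = dot yaw + any multiple of 60 deg, play about 4 deg either way. Clockwise from above tightens.
- stud (a joint): Elastic twist of the port under the nut (rad), clockwise positive: 0 unloaded; torque on the nut = 30 N m/rad, so 1.2 N m reads 0.040 and is 10.4 N at 115 mm from the axis. Springs back. The nut turns freely but for a drag of 0.25 N m (0.008) and stays where left; after 85 to 110 degrees it meets its stop, at an angle that differs each time and shows only in the torque.
- spanner: Bystander: smaller plain open wrench, 150 mm long, lying on the desk beside the rest. Leave alone.
- driver: Bystander: screwdriver lying on the desk. Leave alone.
- mug: Bystander: white mug, 80 mm across, 95 mm high. Leave alone.
- tape_a: Bystander: tape cassette box 105 x 170 x 27 mm lying flat, another on top. Leave alone.
- tape_b: Bystander: the upper cassette box of the same size. Leave alone.
- adaptor: Bystander: brass coax adaptor, 32 mm across, 45 mm high, standing. Leave alone.
Things that resemble listed ones, but are neither listed nor needed, are in the scene too. What is shaped like the wrench but green is not meant.

How it is judged (in metres and radians):
On the way, in this order (a step that is already met when the one before it is completed fails the run):
1. the wrench's ring is seated down on the nut (horizontal distance between ring and port below 0.003 m and z of ring in the frame of port between -0.004 and 0.007 m), for 0.1 s.
2. the wrench is lifted off the hexagon after the first stroke, with the nut part-turned (z of ring in the frame of port above 0.014 m and x of dot in the frame of port between -0.0075 and 0.0045 m), for 0.05 s.
3. with the wrench seated, the nut is at its stop and nipped to at least 0.8 N m (all of step 1 and x of dot in the frame of port below -0.006 m and value of joint stud above 0.0267 rad), for 0.1 s.
At the end, for the whole second after the job is handed in: The nut stands where it came tight (dot over 6 mm to the unit's -x and 3 mm to its -y of the axis); the wrench lies flat on both blocks of its rest, handle towards the robot: ring centre within 25 mm across and 5 mm in height of its place, tilt under 0.08 rad, at rest (x of dot in the frame of port below -0.006 m and y of dot in the frame of port below -0.003 m and horizontal distance between ring and rest_ring below 0.025 m and z of ring in the frame of rest_ring between -0.004 and 0.005 m and x of handle in the frame of rest_ring below -0.09 m and angle between wrench's own z axis and vertical below 0.08 rad and linear speed of wrench below 0.02 m/s); the robot touches nothing.
It fails at once if the nut is overtightened: more than 2 N m on it (value of joint stud above 0.0667 rad).
It fails at once if the wrench is forced against the guard with more than 15 N (contact force between wrench and guard above 15 N).
It fails at once if the gripper or arm pushes on the unit, its guard or its nut with more than 8 N (contact force between any of the fingers, the arm and unit above 8 N).
It fails at once if a bystander is moved by more than 20 mm (distance of any of spanner, driver, mug, tape_a, tape_b, adaptor from where it was at the start of the episode above 0.02 m).
It also fails if it takes over 72 s, if anything falls off the work surface, if the arm or the gripper's body presses on something with over 40 N, if the wrist force passes 120 N, or if a joint passes its speed limit or range.

## Working session

There is one attempt and no reset: what is moved stays moved. The work goes in short steps, Python scripts to look and compute and a tool call to move; the robot and the scene stay as the last step left them, time stands still between calls to the robot, and variables do not carry over. Pictures are saved under pics/ and viewed, about 8 in all and at most 12, crops included, and the job is handed in when it is done.

Besides the shell and the picture viewer there is one more tool, called after "Call:" by a JSON object that holds its "method" and its "body". send_rows: Moves the arm, as the interface text tells. Its arguments: {"type":"object","properties":{"moves":{"type":"array","items":{"type":"array","items":{"type":"array","items":{"type":"number"}}}}},"required":["moves"]}

```bash
ls; mkdir -p pics
cat > h.py <<'E'
import numpy as np, cv2
from rig import readout, capture, camera_model, bot, spot_in, regions_of
def ray(cam,uv,z,m=None):
    m=m or camera_model(cam); K=np.array(m["camera_matrix"]);T=np.array(m["pose"])
    d=np.linalg.inv(K)@np.array([uv[0],uv[1],1.]); d=T[:3,:3]@np.array([d[0],-d[1],-d[2]])
    o=T[:3,3]; return o+d*(z-o[2])/d[2]
def proj(cam,P,m=None):
    m=m or camera_model(cam); K=np.array(m["camera_matrix"]);T=np.array(m["pose"])
    p=T[:3,:3].T@(np.array(P)-T[:3,3]); q=K@np.array([p[0],-p[1],-p[2]]); return q[:2]/q[2]
E
python3 - <<'E'
from h import *
np.set_printoptions(precision=4,suppress=True)
t=capture("top"); s=capture("side")
cv2.imwrite("pics/top.png",t);cv2.imwrite("pics/side.png",s)
for c in("top","side"):
    m=camera_model(c);print(c,{k:np.array(v).tolist() for k,v in m.items() if k!="pose"},np.array(m["pose"]))
    for n in("wrench","handle","ring","unit","guard","dot","rest","spanner","adaptor","mug"):
        try:print(n,[(np.round(d["location"],3).tolist(),round(d["p"],2),proj(c,d["location"]).round().tolist()) for d in spot_in(c,n)])
        except Exception as e:print(n,e)
print(readout.read_state())
E
```

```text
pics
top {'camera_matrix': [[524.9273483390452, 0.0, 269.87041207643205], [0.0, 524.9273483390452, 203.31041294115732], [0.0, 0.0, 1.0]]} [[-0.0028  0.9863 -0.1649  0.2953]
 [-0.9999 -0.0006  0.0134  0.0056]
 [ 0.0131  0.1649  0.9862  1.5557]
 [ 0.      0.      0.      1.    ]]
wrench [([0.546, -0.285, 0.046], 0.83, [362.0, 204.0]), ([0.243, -0.241, 0.015], 0.64, [349.0, 309.0]), ([0.58, 0.021, 0.043], 0.56, [257.0, 193.0])]
handle [([0.244, -0.24, 0.016], 0.83, [348.0, 309.0]), ([0.543, -0.287, 0.044], 0.72, [363.0, 205.0]), ([0.78, -0.105, 0.024], 0.47, [299.0, 129.0])]
ring [([0.546, -0.289, 0.046], 0.66, [364.0, 204.0]), ([0.243, -0.243, 0.012], 0.64, [349.0, 309.0])]
unit [([0.586, 0.02, 0.044], 0.73, [258.0, 190.0])]
guard [([0.654, 0.02, 0.093], 0.78, [258.0, 164.0])]
dot []
rest [([0.538, -0.296, 0.027], 0.88, [365.0, 208.0])]
spanner [([0.519, -0.404, 0.007], 0.74, [400.0, 215.0])]
adaptor [([0.779, -0.105, 0.021], 0.49, [299.0, 129.0])]
mug [([0.694, -0.376, 0.042], 0.94, [391.0, 155.0])]
side {'camera_matrix': [[419.8561150959394, 0.0, 282.08498614530237], [0.0, 419.856115
[... 706 characters left out ...]
panner [([0.52, -0.405, 0.011], 0.6, [422.0, 351.0])]
adaptor [([0.781, -0.117, 0.02], 0.5, [381.0, 213.0])]
mug [([0.662, -0.379, 0.063], 0.78, [454.0, 285.0])]
{'time_s': 1.1, 'joint_positions': array([ 58.8139,  30.2225,  82.0887,   0.0003,  67.6886, -10.2276]), 'qvel': array([ 0.0062,  0.0298,  0.0243,  0.09  , -0.0892,  0.0146]), 'tau': array([  0.0006, -44.002 , -17.6993,   0.0633,   0.0502,  -0.    ]), 'position': array([0.2235, 0.5836, 0.1971]), 'tcp_rot': array([[-0.9338,  0.3577, -0.    ],
       [ 0.3577,  0.9338,  0.    ],
       [ 0.    ,  0.    , -1.    ]]), 'force': array([-0.5997,  0.9295, -0.6731]), 'moment': array([-0.0213,  0.0156, -0.0211]), 'opening': 1.0019468814329735}
```

View pics/top.png

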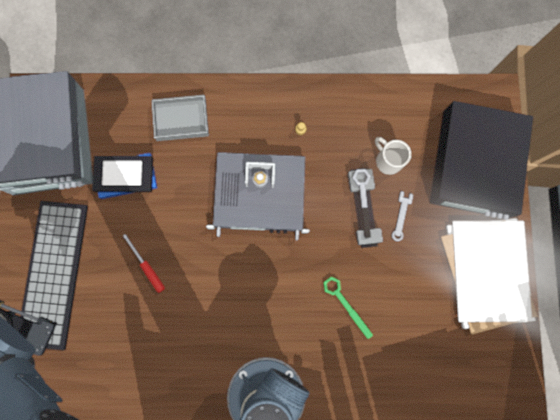

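View pics/side.png

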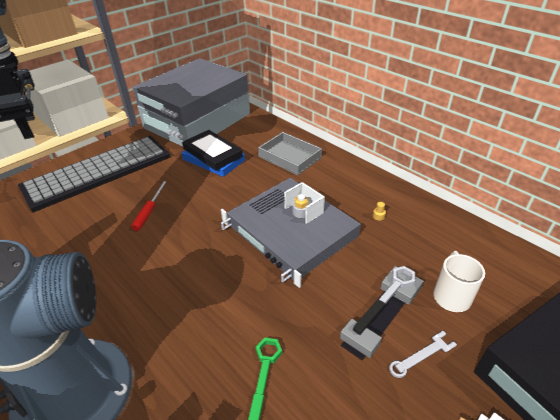

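The top view shows the steel wrench on its rest (ring 361,177; handle to about 372,237). The green look-alike is at (333,286)-(370,336) and the plain open spanner at (403,215). I choose the steel wrench with the black sleeve on the grey rest. The nut is inside the guard at (260,178). Next I'll check that choice in one close crop.

Run:
```python
from h import *
np.set_printoptions(precision=4,suppress=True)
t=cv2.imread("pics/top.png")
a=cv2.resize(t[160:250,335:395],None,fx=6,fy=6,interpolation=cv2.INTER_CUBIC)
b=cv2.resize(t[145:235,205:275],None,fx=6,fy=6,interpolation=cv2.INTER_CUBIC)
cv2.imwrite("pics/crop1.png",np.hstack([a,b]))
capture("top")
for n in("wrench","rest","unit","guard"):
    for r in regions_of("top",n)[:3]:
        m=r["mask"].astype(np.uint8); ct=max(cv2.findContours(m,0,2)[0],key=cv2.contourArea); print(n,round(r["p"],2),cv2.minAreaRect(ct),cv2.boundingRect(ct))
print(ray("top",(361,177),.044),ray("top",(372,237),.044),ray("top",(260,178),.098))
m=camera_model("wrist");T=np.array(m["pose"]);s=readout.read_state()
print(s["tcp_rot"].T@(T[:3,3]-s["position"]), s["tcp_rot"].T@T[:3,:3],m["camera_matrix"])
```

```text
wrench 0.87 ((349.9517517089844, 308.3207092285156), (68.01425170898438, 14.449914932250977), 48.36646270751953) (324, 284, 47, 54)
wrench 0.75 ((360.5, 203.5), (67.0, 17.0), 90.0) (352, 170, 18, 68)
rest 0.81 ((364.4637451171875, 208.0932159423828), (78.86842346191406, 24.903772354125977), 82.1847152709961) (349, 169, 33, 79)
unit 0.94 ((258.81536865234375, 194.8005828857422), (99.08058166503906, 81.47821044921875), 2.2025978565216064) (208, 153, 100, 85)
guard 0.81 ((260.0, 165.5), (5.0, 26.0), 90.0) (247, 163, 27, 6)
guard 0.57 ((300.0, 128.5), (11.0, 10.0), 90.0) (295, 123, 11, 12)
[ 0.6266 -0.2841  0.044 ] [ 0.4489 -0.3105  0.044 ] [0.6119 0.0136 0.098 ]
[ 0.0824 -0.0002 -0.1861] [[-0.0002  0.9533  0.3019]
 [ 1.      0.0003 -0.0004]
 [-0.0005  0.3019 -0.9533]] [[350.5018   0.     278.1987]
 [  0.     350.5018 208.4274]
 [  0.       0.       1.    ]]
```

View pics/crop1.png

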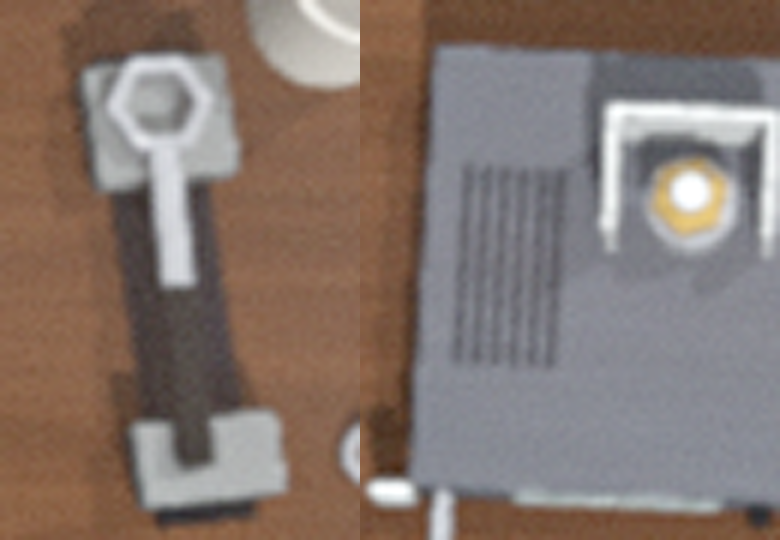

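The crop confirms the steel ring wrench with the black sleeve on the grey rest (ring at about crop px 160,103), and the brass nut in the guard. Now I'll move the wrist camera over the nut.

Call:
{"method": "send_rows", "body": {"moves": [[[0,0,7.95,0,0,0,1],[0,0,7.95,0,0,0,1],[0,0,7.95,0,0,0,1],[0,0,7.95,0,0,0,1],[0,0,7.95,0,0,0,1]]]}}

```text
time_s: 1.85
position: [0.2235, 0.5836, 0.197]
tcp_rot: [[-0.484, 0.875, -0.0], [0.875, 0.484, 0.0], [0.0, -0.0, -1.0]]
force: [-0.4, -0.1, 0.6]
opening: 1.0
```

Call:
{"method": "send_rows", "body": {"moves": [[[0,0,7.95,0,0,0,1],[0,0,7.95,0,0,0,1],[0,0,7.95,0,0,0,1],[0,0,7.95,0,0,0,1],[0,0,7.95,0,0,0,1]]]}}

```text
time_s: 2.35
position: [0.2235, 0.5836, 0.197]
tcp_rot: [[0.187, 0.982, -0.0], [0.982, -0.187, -0.0], [-0.0, -0.0, -1.0]]
force: [0.4, -0.2, -0.2]
opening: 1.003
```

Call:
{"method": "send_rows", "body": {"moves": [[[0,0,7.95,0,0,0,1],[0,0,7.95,0,0,0,1],[0,0,7.95,0,0,0,1],[0,0,7.95,0,0,0,1],[0,0,7.95,0,0,0,1]]]}}

```text
time_s: 2.85
position: [0.2235, 0.5837, 0.197]
tcp_rot: [[0.772, 0.636, -0.0], [0.636, -0.772, -0.0], [-0.0, -0.0, -1.0]]
force: [-0.1, 0.4, 0.9]
opening: 1.001
```

Call:
{"method": "send_rows", "body": {"moves": [[[0,0,7.95,0,0,0,1],[0,0,7.95,0,0,0,1],[0,0,7.95,0,0,0,1],[0,0,7.95,0,0,0,1],[0,0,7.95,0,0,0,1]]]}}

```text
time_s: 3.35
position: [0.2235, 0.5836, 0.197]
tcp_rot: [[1.0, -0.005, -0.0], [-0.005, -1.0, -0.0], [-0.0, 0.0, -1.0]]
force: [0.4, -0.0, -0.5]
opening: 1.0
```

Call:
{"method": "send_rows", "body": {"moves": [[[0,0,0,2.1,3.83,0.25,1],[0,0,0,2.1,3.83,0.25,1],[0,0,0,2.1,3.83,0.25,1],[0,0,0,2.1,3.83,0.25,1],[0,0,0,2.1,3.83,0.25,1]]]}}

```text
time_s: 3.85
position: [0.3293, 0.3909, 0.1847]
tcp_rot: [[1.0, 0.001, 0.001], [0.001, -1.0, 0.0], [0.001, -0.0, -1.0]]
force: [0.5, -0.6, -0.2]
opening: 0.997
```

Call:
{"method": "send_rows", "body": {"moves": [[[0,0,0,2.1,3.83,0.25,1],[0,0,0,2.1,3.83,0.25,1],[0,0,0,2.1,3.83,0.25,1],[0,0,0,2.1,3.83,0.25,1],[0,0,0,2.1,3.83,0.25,1]]]}}

```text
time_s: 4.35
position: [0.4347, 0.1992, 0.1723]
tcp_rot: [[1.0, 0.001, 0.001], [0.001, -1.0, 0.0], [0.001, -0.0, -1.0]]
force: [0.1, 0.5, -0.5]
opening: 0.998
```

Call:
{"method": "send_rows", "body": {"moves": [[[0,0,0,2.1,3.83,0.25,1],[0,0,0,2.1,3.83,0.25,1],[0,0,0,2.1,3.83,0.25,1],[0,0,0,2.1,3.83,0.25,1],[0,0,0,2.1,3.83,0.25,1]]]}}

```text
time_s: 4.85
position: [0.5398, 0.0076, 0.1596]
tcp_rot: [[1.0, 0.0, 0.001], [0.0, -1.0, 0.0], [0.001, -0.0, -1.0]]
force: [0.1, -0.1, 0.0]
opening: 1.001
```

Call:
{"method": "send_rows", "body": {"moves": [[[0,0,0,0,0,0,1],[0,0,0,0,0,0,1],[0,0,0,0,0,0,1],[0,0,0,0,0,0,1],[0,0,0,0,0,0,1]]]}}

```text
time_s: 5.35
position: [0.5383, 0.0106, 0.1597]
tcp_rot: [[1.0, 0.003, -0.0], [0.003, -1.0, 0.0], [-0.0, -0.0, -1.0]]
force: [-0.3, 0.3, -0.7]
opening: 1.001
```

Run:
```python
from h import *
np.set_printoptions(precision=4,suppress=True)
m=camera_model("wrist"); w=capture("wrist"); cv2.imwrite("pics/w1.png",w)
cv2.imwrite("pics/w1v.png",cv2.resize(w,(800,600),interpolation=cv2.INTER_CUBIC))
s=readout.read_state();print(s["position"],s["tcp_rot"],s["force"],s["moment"],s["joint_positions"])
for n in("dot","unit","guard"):
    print(n,[(np.round(d["location"],4),round(d["p"],2),proj("wrist",d["location"],m)) for d in spot_in("wrist",n)])
print(proj("wrist",[.612,.0136,.098],m))
np.save("m1.npy",m,allow_pickle=True)
```

```text
[0.5385 0.0105 0.1597] [[ 1.      0.0024 -0.0001]
 [ 0.0024 -1.      0.0001]
 [-0.0001 -0.0001 -1.    ]] [ 0.5143 -0.2398 -0.1304] [-0.0126  0.0909  0.0049] [-10.7809  26.4392  96.7707   0.0042  56.7948  79.0771]
dot [(array([0.6238, 0.0154, 0.0896]), 0.81, array([271.1085,  95.6709]))]
unit [(array([0.6056, 0.0154, 0.044 ]), 0.62, array([272.2685, 118.8194]))]
guard [(array([0.6495, 0.023 , 0.0964]), 0.96, array([259.1629,  54.3948]))]
[273.5625 113.7577]
```

View pics/w1v.png

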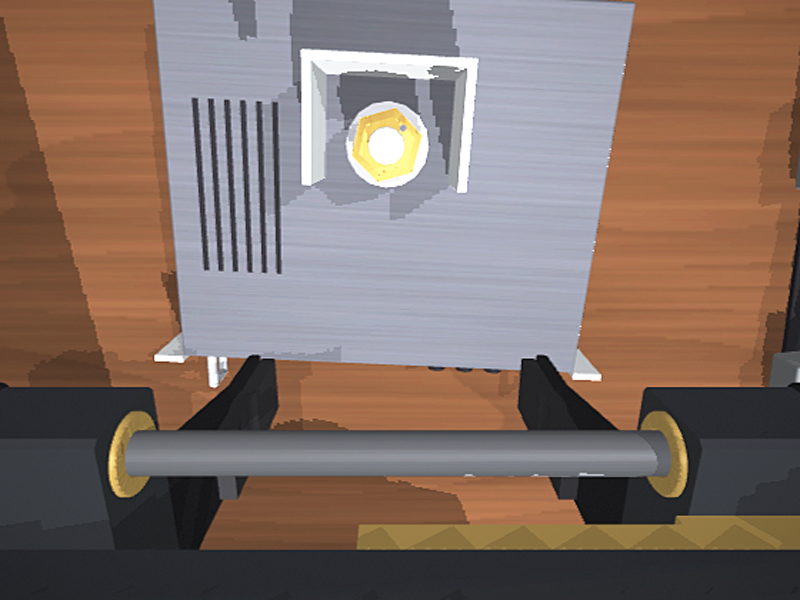

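The wrist view shows the nut inside the guard: white cap at about (386,146) and the dark dot at about (403,128) in the 800x600 view. I'll measure these in the original image.

Run:
```python
from h import *
np.set_printoptions(precision=4,suppress=True)
m=np.load("m1.npy",allow_pickle=True).item(); w=cv2.imread("pics/w1.png")
s=0.7
hsv=cv2.cvtColor(w,cv2.COLOR_BGR2HSV)
yel=cv2.inRange(hsv,(15,90,120),(40,255,255)); yel[:60]=0;yel[140:]=0;yel[:,:235]=0;yel[:,310:]=0
c=max(cv2.findContours(yel,0,2)[0],key=cv2.contourArea); 
print("yellow",cv2.boundingRect(c))
cap=((hsv[...,1]<40)&(hsv[...,2]>235)).astype(np.uint8); fill=np.zeros_like(cap);cv2.drawContours(fill,[c],-1,1,-1); cap&=cv2.erode(fill,np.ones((3,3)))
n,l,st,ce=cv2.connectedComponentsWithStats(cap); i=1+np.argmax(st[1:,4]); print("cap",st[i],ce[i],ray("wrist",ce[i],.098,m))
g=cv2.cvtColor(w,cv2.COLOR_BGR2GRAY); sub=g[84:95,276:288]; print(sub)
A=ray("wrist",ce[i],.098,m); wt=np.clip(150-sub.astype(float),0,None); 
yy,xx=np.mgrid[84:95,276:288]; d=[(xx*wt).sum()/wt.sum(),(yy*wt).sum()/wt.sum()]; D=ray("wrist",d,.090,m)
print("dot",d,D,np.hypot(*(D-A)[:2]),np.degrees(np.arctan2(*(D-A)[[1,0]])))
# nut hexagon contour at z~.086-.09
P=np.array([ray("wrist",p[0],.0865,m)[:2] for p in c]); q=P-A[:2]; a=np.degrees(np.arctan2(q[:,1],q[:,0]));r=np.hypot(*q.T)
o=np.argsort(a); print(np.c_[a[o],1000*r[o]][::3].round(1).tolist())
# guard top edges z=.098, unit edges z=.044
for nm,pts,z in(("guardback",[(301,50),(478,59)],.098),("gl",[(301,50),(303,184)],.098),("gr",[(478,59),(467,192)],.098),("unitL",[(155,5),(183,350)],.044),("unitR",[(634,5),(578,368)],.044),("front",[(183,352),(575,374)],.044)):
    a,b=[ray("wrist",(p[0]*.7,p[1]*.7),z,m) for p in pts]; print(nm,a[:2],b[:2],np.degrees(np.arctan2(*(b-a)[[1,0]])))
# wrench from top image: fit
t=cv2.imread("pics/top.png"); cv2.imwrite("pics/x.png",t)
```

```text
yellow (246, 76, 49, 51)
cap [258  89  25  27 517] [270.0019 101.7079] [0.6199 0.016  0.098 ]
[[209 222 233 182 193 193 188 193 211 225 244 224]
 [211 210 204 200 221 214 190 196 214 218 231 243]
 [211 210 207 221 238 222 221 216 215 214 217 230]
 [210 210 206 230 245 208 181 203 217 217 216 217]
 [211 209 206 207 190 159 163 175 207 220 219 215]
 [208 207 207 202 157 166 169 165 193 224 221 217]
 [220 204 203 205 165 164 167 173 210 225 222 220]
 [255 248 199 220 232 171 176 220 242 236 224 223]
 [255 255 218 228 243 244 243 243 243 243 236 225]
 [255 255 255 212 224 242 243 242 242 242 242 233]
 [255 255 255 255 209 221 243 241 241 242 243 242]]
dot [np.float64(nan), np.float64(nan)] [nan nan nan] nan nan
[[-178.6, 15.5], [-162.3, 15.5], [-150.5, 15.4], [-136.8, 17.4], [-124.7, 16.2], [-107.4, 14.6], [-96.1, 15.4], [-79.1, 16.3], [-63.9, 16.1], [-8.7, 17.1], [3.2, 15.6], [18.7, 15.8], [29.9, 15.7], [42.9, 17.7], [52.5, 17.0], [68.3, 15.4], [84.0, 15.9], [102.8, 17.1], [169.2, 17.2]]
guardback [0.6607 0.0538] [ 0.6572 -0.0258] -92.51092528126061
gl [0.6607 0.0538] [0.6018 0.0561] 177.75535331779005
gr [ 0.6572 -0.0258] [ 0.5982 -0.0235] 177.7245694498827
unitL [0.6906 0.14  ] [0.4909 0.1504] 177.02624228333232
unitR [ 0.6912 -0.1155] [ 0.4786 -0.1093] 178.32356032089413
front [0.4894 0.1506] [ 0.4743 -0.1078] -93.36145409304623<stdin>:13: RuntimeWarning: invalid value encountered in scalar divide
```

Call:
{"method": "send_rows", "body": {"moves": [[[0,0,0,-0.32,3.9,0.4,1],[0,0,0,-0.32,3.9,0.4,1],[0,0,0,-0.32,3.9,0.4,1],[0,0,0,-0.32,3.9,0.4,1],[0,0,0,-0.32,3.9,0.4,1]]]}}

```text
time_s: 6.05
position: [0.5229, -0.187, 0.1395]
tcp_rot: [[1.0, 0.001, 0.0], [0.001, -1.0, -0.0], [0.0, 0.0, -1.0]]
force: [-0.2, 0.2, -0.2]
opening: 1.004
```

Call:
{"method": "send_rows", "body": {"moves": [[[0,0,0,-0.32,3.9,0.4,1],[0,0,0,-0.32,3.9,0.4,1],[0,0,0,-0.32,3.9,0.2,1],[0,0,-8,0,0,0,1],[0,0,0,0,0,0,1]]]}}

```text
time_s: 6.55
position: [0.5132, -0.3038, 0.1292]
tcp_rot: [[0.99, 0.138, -0.0], [0.138, -0.99, 0.0], [-0.0, -0.0, -1.0]]
force: [-0.2, 0.1, -0.3]
opening: 0.998
```

Call:
{"method": "send_rows", "body": {"moves": [[[0,0,0,0,0,0,1],[0,0,0,0,0,0,1],[0,0,0,0,0,0,1],[0,0,0,0,0,0,1],[0,0,0,0,0,0,1]]]}}

```text
time_s: 7.05
position: [0.5138, -0.3022, 0.1297]
tcp_rot: [[0.99, 0.14, 0.0], [0.14, -0.99, -0.0], [0.0, 0.0, -1.0]]
force: [-0.3, -0.0, 0.2]
opening: 0.999
```

Run:
```python
from h import *
np.set_printoptions(precision=4,suppress=True)
m=camera_model("wrist"); w=capture("wrist"); cv2.imwrite("pics/w2.png",w); np.save("m2.npy",m,allow_pickle=True)
cv2.imwrite("pics/w2v.png",cv2.resize(w,(800,600),interpolation=cv2.INTER_CUBIC))
s=readout.read_state();print(s["position"],np.degrees(np.arctan2(s["tcp_rot"][1,0],s["tcp_rot"][0,0])),s["joint_positions"])
m1=np.load("m1.npy",allow_pickle=True).item(); 
g=cv2.cvtColor(cv2.imread("pics/w1.png"),cv2.COLOR_BGR2GRAY)[87:92,279:285]; wt=np.clip(195-g.astype(float),0,None);yy,xx=np.mgrid[87:92,279:285]
d=[(xx*wt).sum()/wt.sum(),(yy*wt).sum()/wt.sum()];D=ray("wrist",d,.09,m1);A=np.array([.6199,.016]);print("dot",d,D,np.degrees(np.arctan2(D[1]-A[1],D[0]-A[0])),np.hypot(*(D[:2]-A)))
for n in("ring","handle"):
    print(n,[(np.round(x["location"],4),round(x["p"],2),proj("wrist",x["location"],m)) for x in spot_in("wrist",n)])
for r in regions_of("wrist","wrench")[:2]:
    k=r["mask"]; print(r["p"],k.sum()); np.save("wm.npy",k); break
```

```text
[ 0.5137 -0.3023  0.1296] 8.05628311892338 [-41.2092  32.7559  90.0434  -0.0001  57.1957  40.7345]
dot [np.float64(281.5077720207254), np.float64(89.19689119170984)] [0.6281 0.0082 0.09  ] -43.6950789579611 0.01130765235394786
ring [(array([ 0.5754, -0.2898,  0.0432]), 0.97, array([272.7596, 127.1212]))]
handle [(array([ 0.5709, -0.2907,  0.0433]), 0.84, array([273.1269, 133.2713]))]
0.86 857
```

View pics/w2v.png

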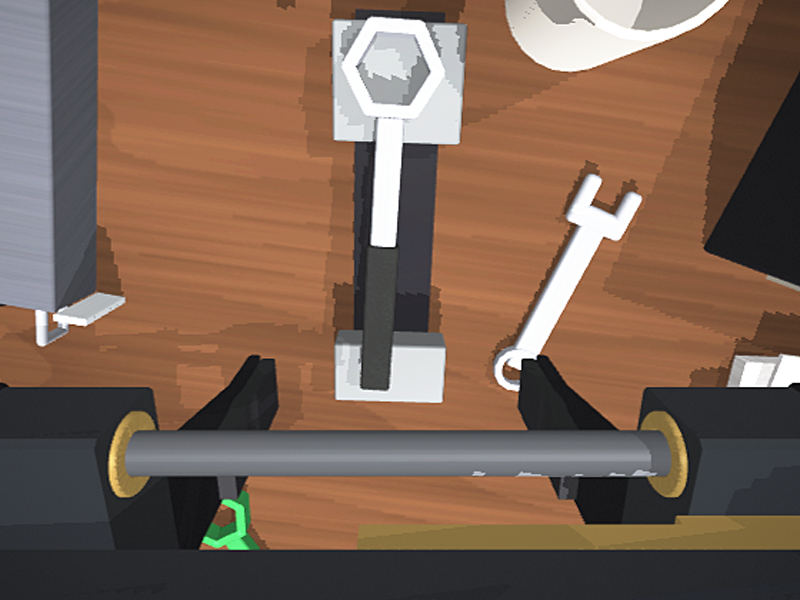

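Run:
```python
from h import *
np.set_printoptions(precision=4,suppress=True)
m=np.load("m2.npy",allow_pickle=True).item(); w=cv2.imread("pics/w2.png"); hsv=cv2.cvtColor(w,cv2.COLOR_BGR2HSV)
mask=((hsv[...,2]>240)).astype(np.uint8); mask[:,:230]=0;mask[:,320:]=0;mask[180:]=0
n,l,st,_=cv2.connectedComponentsWithStats(mask); i=1+np.argmax(st[1:,4]); k=(l==i).astype(np.uint8); print(st[i])
cs,h=cv2.findContours(k,cv2.RETR_CCOMP,cv2.CHAIN_APPROX_NONE)
hole=max([c for c,hh in zip(cs,h[0]) if hh[3]>=0],key=cv2.contourArea)
f=np.zeros_like(k);cv2.drawContours(f,[hole],-1,1,-1);M=cv2.moments(f,True);hc=(M['m10']/M['m00'],M['m01']/M['m00']);print("hole",hc,M['m00'],ray("wrist",hc,.044,m))
out=max(cs,key=cv2.contourArea); P=np.array([ray("wrist",p[0],.044,m)[:2] for p in out])
# outer outline: extreme extents in wrench frame
# shank centreline: rows 90..165
rows=np.arange(92,165); mid=[]
for r in rows:
    x=np.where(k[r])[0]; mid.append([ (x.min()+x.max())/2,r])
W=np.array([ray("wrist",p,.044,m)[:2] for p in mid]); c=np.polyfit(W[:,0],W[:,1],1);yaw=np.arctan(c[0]);print("shank yaw",np.degrees(yaw))
H=ray("wrist",hc,.044,m)[:2]; print("line at ring x: y",np.polyval(c,H[0]))
e=np.array([np.cos(yaw),np.sin(yaw)]);nn=np.array([-e[1],e[0]]);Q=(P-H);u=Q@e;v=Q@nn;rr=np.hypot(u,v)<.03
print("outer u",u.max(),"v",v[rr].min(),v[rr].max())
end=ray("wrist",(376*.7,388*.7),.044,m)[:2]; print("end",end,(end-H)@e,(end-H)@nn, "sleeve",(ray("wrist",(382*.7,246*.7),.044,m)[:2]-H)@e)
for d in(.105,.108,.115): print(d,H-d*e)
# rest
for q in((334,20),(466,22),(334,142),(463,144),(335,336),(334,400),(444,402)): print(q,ray("wrist",(q[0]*.7,q[1]*.7),.030,m)[:2])
```

```text
[ 239   12   73  161 3315]
hole (274.91487414187645, 47.51670480549199) 2185.0 [ 0.6304 -0.2838  0.044 ]
shank yaw 4.2449121054614745
line at ring x: y -0.28404484064107943
outer u 0.022068511809298384 v -0.025666460363563657 0.025530379760721256
end [ 0.4537 -0.2981] -0.17733270168384502 -0.00118216982096238 sleeve -0.09015766396283187
0.105 [ 0.5257 -0.2916]
0.108 [ 0.5227 -0.2918]
0.115 [ 0.5157 -0.2923]
(334, 20) [ 0.6501 -0.2508]
(466, 22) [ 0.6586 -0.3175]
(334, 142) [ 0.591  -0.2568]
(463, 144) [ 0.5998 -0.3267]
(335, 336) [ 0.4779 -0.2691]
(334, 400) [ 0.434 -0.273]
(444, 402) [ 0.4425 -0.3429]
```

Call:
{"method": "send_rows", "body": {"moves": [[[0,0,3.8,0,0,0,1],[0,0,0,0.98,-0.98,0,1],[0,0,0,0,0,2.5,1],[0,0,0,0,0,2.5,1],[0,0,0,0,0,2.5,1]]]}}

```text
time_s: 7.75
position: [0.5236, -0.2915, 0.054]
tcp_rot: [[0.997, 0.076, 0.001], [0.076, -0.997, -0.0], [0.001, 0.001, -1.0]]
force: [-0.6, -0.5, 0.8]
opening: 1.001
```

Call:
{"method": "send_rows", "body": {"moves": [[[0,0,0,0,0,2.0,1],[0,0,0,0,0,1.0,1],[0,0,0,0,0,0.6,1],[0,0,0,0,0,0,1],[0,0,0,0,0,0,1]]]}}

```text
time_s: 8.25
position: [0.5233, -0.2925, 0.0193]
tcp_rot: [[0.997, 0.074, 0.001], [0.074, -0.997, -0.001], [0.001, 0.001, -1.0]]
force: [0.7, 0.3, -0.3]
opening: 1.004
```

Call:
{"method": "send_rows", "body": {"moves": [[[0,0,0,0,0,0,-0.5],[0,0,0,0,0,0,-1],[0,0,0,0,0,0,-1],[0,0,0,0,0,0,-1],[0,0,0,0,0,0,-1]]]}}

```text
time_s: 8.75
position: [0.5226, -0.2922, 0.0187]
tcp_rot: [[0.997, 0.074, 0.0], [0.074, -0.997, -0.0], [0.0, 0.0, -1.0]]
force: [0.9, 0.1, 0.8]
opening: 0.631
```

Call:
{"method": "send_rows", "body": {"moves": [[[0,0,0,0,0,0,-1],[0,0,0,0,0,0,-1],[0,0,0,0,0,0,-1],[0,0,0,0,0,0,-1],[0,0,0,0,0,0,-1]]]}}

```text
time_s: 9.25
position: [0.5226, -0.292, 0.0187]
tcp_rot: [[0.997, 0.074, -0.0], [0.074, -0.997, 0.0], [-0.0, -0.0, -1.0]]
force: [-1.9, 2.7, 11.9]
opening: 0.166
```

Call:
{"method": "send_rows", "body": {"moves": [[[0,0,0,0,0,0,-1],[0,0,0,0,0,0,-1],[0,0,0,0,0,0,-1],[0,0,0,0,0,0,-1],[0,0,0,0,0,0,-1]]]}}

```text
time_s: 9.75
position: [0.523, -0.2924, 0.019]
tcp_rot: [[0.997, 0.074, 0.001], [0.074, -0.997, -0.001], [0.001, 0.001, -1.0]]
force: [-0.3, 0.7, 4.9]
opening: 0.006
```

Call:
{"method": "send_rows", "body": {"moves": [[[0,0,0,0,0,-1,-1],[0,0,0,0,0,-2,-1],[0,0,0,0,0,-3,-1],[0,0,0,0,0,-3,-1],[0,0,0,0,0,-3,-1]]]}}

```text
time_s: 10.25
position: [0.522, -0.2917, 0.1395]
tcp_rot: [[0.997, 0.074, -0.001], [0.074, -0.997, 0.001], [-0.001, -0.001, -1.0]]
force: [0.6, -0.5, -0.0]
opening: 0.005
```

Run:
```python
from h import *
np.set_printoptions(precision=4,suppress=True)
m=camera_model("wrist"); w=capture("wrist"); cv2.imwrite("pics/w3.png",w); np.save("m3.npy",m,allow_pickle=True)
cv2.imwrite("pics/w3v.png",cv2.resize(w,(800,600),interpolation=cv2.INTER_CUBIC))
s=readout.read_state();print(s)
```

```text
{'time_s': 10.3, 'joint_positions': array([-39.8755,  31.8128,  88.889 ,  -0.0014,  58.8056,  45.8678]), 'qvel': array([ 0.0779,  1.4853, -0.6327,  0.2349, -7.61  ,  0.0905]), 'tau': array([ -0.5734, -32.3945, -10.1916,   0.0039,   0.4804,  -0.0075]), 'position': array([ 0.525 , -0.2939,  0.1448]), 'tcp_rot': array([[ 0.9972,  0.0742,  0.0066],
       [ 0.0743, -0.9972, -0.0055],
       [ 0.0062,  0.006 , -1.    ]]), 'force': array([ 0.9949, -0.211 ,  2.7398]), 'moment': array([-0.0524,  0.1037, -0.0133]), 'opening': 0.005849420453661731}
```

View pics/w3v.png

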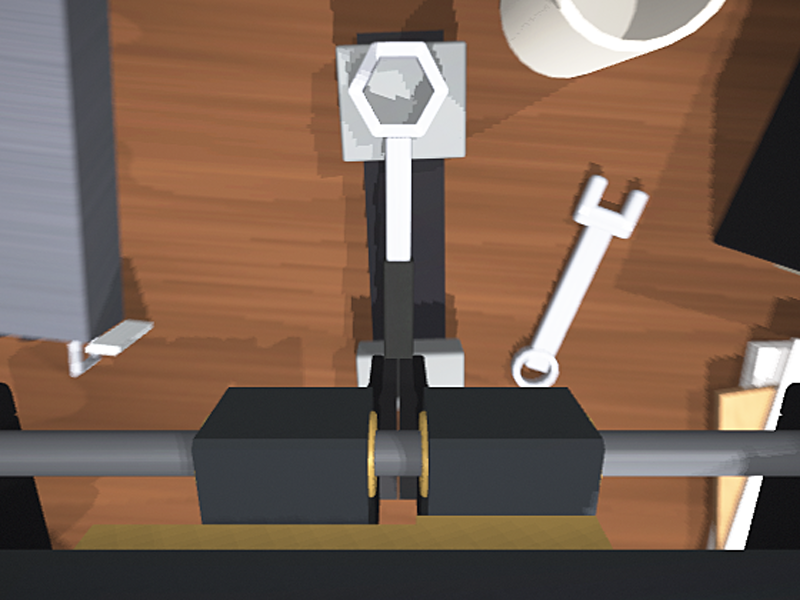

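Run:
```python
from h import *
np.set_printoptions(precision=4,suppress=True)
m=np.load("m3.npy",allow_pickle=True).item();T=np.array(m["pose"])
# camera at capture start; tcp relative to camera fixed
R=np.array([[0,.9533,.3019],[1,0,0],[0,.3019,-.9533]]);t=np.array([.0824,-.0002,-.1861])
Rt=T[:3,:3]@R.T
for p in([0,0,0],[0,0,-.019],[0,0,-.051],[0,0,-.07],[.0095,0,0],[-.0095,0,0]):
    P=T[:3,3]+Rt@(np.array(p)-t); print(p,P,proj("wrist",P,m)/.7)
top=capture("top");cv2.imwrite("pics/t2.png",top);sd=capture("side");cv2.imwrite("pics/s2.png",sd)
s=readout.read_state();print(s["position"],proj("side",s["position"]),proj("top",s["position"]))
a=cv2.resize(sd[200:360,280:440],(600,600),interpolation=cv2.INTER_CUBIC);cv2.imwrite("pics/s2c.png",a)
```

```text
[0, 0, 0] [ 0.524  -0.2923  0.1395] [397.9218 353.1216]
[0, 0, -0.019] [ 0.524  -0.2923  0.1585] [397.9705 374.1618]
[0, 0, -0.051] [ 0.524  -0.2924  0.1905] [398.0785 420.8093]
[0, 0, -0.07] [ 0.524  -0.2924  0.2095] [398.1655 458.4402]
[0.0095, 0, 0] [ 0.5334 -0.2916  0.1395] [397.9289 331.1784]
[-0.0095, 0, 0] [ 0.5145 -0.293   0.1395] [397.9149 374.4513]
[ 0.5237 -0.2931  0.1408] [385.1033 274.5368] [371.9581 206.1917]
```

View pics/s2c.png

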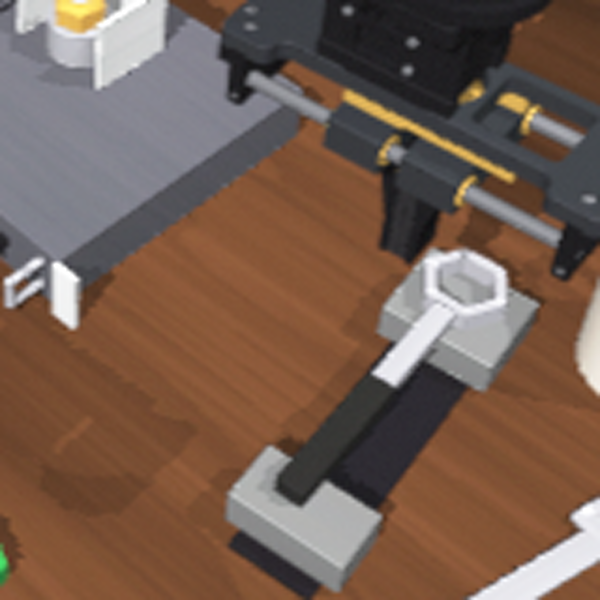

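The side crop shows the fingertips at about crop (410,250), roughly 7 px above the projected TCP, and the wrist view agrees. The real fingertips end about 20 mm short of the reported TCP, so the fingers closed over the wrench's top edge. The wrench is still on its rest. I'll re-measure it and grip lower.

```bash
cat > wr.py <<'E'
from h import *
np.set_printoptions(precision=4,suppress=True)
def wrench(z=.044,rows=(95,165),name="wx",cam=None):
    m=camera_model("wrist"); w=capture("wrist"); cv2.imwrite(f"pics/{name}.png",w); np.save(name+".npy",m,allow_pickle=True)
    hsv=cv2.cvtColor(w,cv2.COLOR_BGR2HSV)
    mask=(hsv[...,2]>240).astype(np.uint8); mask[:,:230]=0;mask[:,325:]=0;mask[180:]=0
    n,l,st,_=cv2.connectedComponentsWithStats(mask); i=1+np.argmax(st[1:,4]); k=(l==i).astype(np.uint8)
    cs,h=cv2.findContours(k,cv2.RETR_CCOMP,cv2.CHAIN_APPROX_NONE)
    hole=max([c for c,hh in zip(cs,h[0]) if hh[3]>=0],key=cv2.contourArea)
    f=np.zeros_like(k);cv2.drawContours(f,[hole],-1,1,-1);M=cv2.moments(f,True);hc=(M['m10']/M['m00'],M['m01']/M['m00'])
    H=ray("wrist",hc,z,m)[:2]; mid=[]
    for r in range(*rows):
        x=np.where(k[r])[0]
        if len(x) and 6<x.max()-x.min()<40: mid.append([(x.min()+x.max())/2,r])
    W=np.array([ray("wrist",p,z,m)[:2] for p in mid]); c=np.polyfit(W[:,0],W[:,1],1)
    s=readout.read_state(); ty=np.degrees(np.arctan2(s["tcp_rot"][1,0],s["tcp_rot"][0,0]))
    print("box",st[i],"hole",hc,M['m00'],"ring",H,"yaw",np.degrees(np.arctan(c[0])),"line y at ring",np.polyval(c,H[0]))
    print("tcp",s["position"],"yaw",ty,"F",s["force"],"M",s["moment"],"t",s["time_s"]); return H,np.arctan(c[0]),s
E
python3 - <<'E'
from wr import *
H,y,s=wrench(rows=(105,170),name="w4")
e=np.array([np.cos(y),np.sin(y)]);G=H-.108*e;print("grip",G,"delta",G-s["position"][:2])
E
```

```text
Traceback (most recent call last):
  File "wr.py", line 9, in wrench
    hole=max([c for c,hh in zip(cs,h[0]) if hh[3]>=0],key=cv2.contourArea)
ValueError: max() iterable argument is empty
```

```bash
python3 - <<'E'
import re
s=open("wr.py").read()
s=s.replace('''    mask=(hsv[...,2]>240).astype(np.uint8); mask[:,:230]=0;mask[:,325:]=0;mask[180:]=0
    n,l,st,_=cv2.connectedComponentsWithStats(mask); i=1+np.argmax(st[1:,4]); k=(l==i).astype(np.uint8)
    cs,h=cv2.findContours(k,cv2.RETR_CCOMP,cv2.CHAIN_APPROX_NONE)
    hole=max([c for c,hh in zip(cs,h[0]) if hh[3]>=0],key=cv2.contourArea)
''','''    for th in (240,232,225,218,210):
        mask=(hsv[...,2]>th).astype(np.uint8); mask[:,:230]=0;mask[:,325:]=0;mask[180:]=0
        n,l,st,_=cv2.connectedComponentsWithStats(mask); i=1+np.argmax(st[1:,4]); k=(l==i).astype(np.uint8)
        cs,h=cv2.findContours(k,cv2.RETR_CCOMP,cv2.CHAIN_APPROX_NONE)
        hs=[c for c,hh in zip(cs,h[0]) if hh[3]>=0 and cv2.contourArea(c)>1000]
        if hs: break
    hole=max(hs,key=cv2.contourArea); print("th",th)
''')
open("wr.py","w").write(s)
E
python3 - <<'E'
from wr import *
H,y,s=wrench(rows=(105,170),name="w4")
e=np.array([np.cos(y),np.sin(y)]);G=H-.108*e;print("grip",G,"delta",G-s["position"][:2])
E
```

```text
th 218
box [ 243   32   80  148 3978] hole (277.37113402061857, 63.93814432989691) 1940.0 ring [ 0.6304 -0.284 ] yaw 3.0258483321130045 line y at ring -0.2855036754251864
tcp [ 0.5219 -0.2916  0.138 ] yaw 4.243417377083209 F [-1.2354 -0.1514  0.6367] M [-0.0085  0.1374 -0.0116] t 10.5
grip [ 0.5225 -0.2897] delta [0.0007 0.0019]
```

Call:
{"method": "send_rows", "body": {"moves": [[[0,0,0,0,0,-0.2,1],[0,0,0,0,0,0,1],[0,0,0,0,0,0,1],[0,0,0,0,0,1,1],[0,0,0,0,0,2,1]]]}}

```text
time_s: 11.0
position: [0.5236, -0.293, 0.1109]
tcp_rot: [[0.997, 0.074, 0.003], [0.074, -0.997, -0.002], [0.002, 0.002, -1.0]]
force: [-0.7, -1.0, -0.3]
opening: 0.376
```

Call:
{"method": "send_rows", "body": {"moves": [[[0,0,0,0,0,3,1],[0,0,0,0,0,3,1],[0,0,0,0,0,2.5,1],[0,0,0,0,0,1,1],[0,0,0,0,0,0.5,1]]]}}

```text
time_s: 11.5
position: [0.5219, -0.2915, 0.0089]
tcp_rot: [[0.997, 0.074, -0.002], [0.074, -0.997, 0.002], [-0.002, -0.002, -1.0]]
force: [0.3, -0.6, 0.7]
opening: 0.84
```

Call:
{"method": "send_rows", "body": {"moves": [[[0,0,0,0,0,0.4,1],[0,0,0,0,0,0.3,1],[0,0,0,0,0,0.2,1],[0,0,0,0,0,0,1],[0,0,0,0,0,0,1]]]}}

```text
time_s: 12.0
position: [0.5229, -0.2924, 0.0021]
tcp_rot: [[0.997, 0.074, 0.001], [0.074, -0.997, -0.001], [0.001, 0.001, -1.0]]
force: [-0.3, -0.5, -0.3]
opening: 1.001
```

Call:
{"method": "send_rows", "body": {"moves": [[[0,0,0,0,0,0.2,0],[0,0,0,0,0,0,-1],[0,0,0,0,0,0,-1],[0,0,0,0,0,0,-1],[0,0,0,0,0,0,-1]]]}}

```text
time_s: 12.5
position: [0.5226, -0.2922, -0.0004]
tcp_rot: [[0.997, 0.074, 0.0], [0.074, -0.997, -0.0], [0.0, 0.0, -1.0]]
force: [0.3, 0.5, -0.1]
opening: 0.631
```

Call:
{"method": "send_rows", "body": {"moves": [[[0,0,0,0,0,0,-1],[0,0,0,0,0,0,-1],[0,0,0,0,0,0,-1],[0,0,0,0,0,0,-1],[0,0,0,0,0,0,-1]]]}}

```text
time_s: 13.0
position: [0.5226, -0.2921, -0.0005]
tcp_rot: [[0.997, 0.074, -0.0], [0.074, -0.997, 0.0], [-0.0, -0.0, -1.0]]
force: [0.0, -1.3, -0.5]
opening: 0.206
```

Call:
{"method": "send_rows", "body": {"moves": [[[0,0,0,0,0,0,-1],[0,0,0,0,0,0,-1],[0,0,0,0,0,0,-1],[0,0,0,0,0,-0.5,-1],[0,0,0,0,0,-1,-1]]]}}

```text
time_s: 13.5
position: [0.5216, -0.2913, 0.0139]
tcp_rot: [[0.997, 0.074, -0.002], [0.074, -0.997, 0.002], [-0.002, -0.002, -1.0]]
force: [-0.4, -0.3, -3.2]
opening: 0.206
```

Call:
{"method": "send_rows", "body": {"moves": [[[0,0,0,0,0,-1.5,-1],[0,0,0,0,0,-2,-1],[0,0,0,0,0,-2,-1],[0,0,0,0,0,-1.5,-1],[0,0,0,0,0,-1.5,-1]]]}}

```text
time_s: 14.0
position: [0.5228, -0.2923, 0.1017]
tcp_rot: [[0.997, 0.074, 0.001], [0.074, -0.997, -0.001], [0.001, 0.001, -1.0]]
force: [-0.4, 0.4, -3.1]
opening: 0.202
```

Call:
{"method": "send_rows", "body": {"moves": [[[0,0,0,0.1,-2,0,-1],[0,0,0,0.2,-3,0,-1],[0,0,0,0.2,-4,0,-1],[0,0,0,0.2,-4,0,-1],[0,0,0,0.2,-4,0,-1]]]}}

```text
time_s: 14.5
position: [0.5178, -0.1192, 0.0997]
tcp_rot: [[0.997, 0.073, -0.001], [0.073, -0.997, 0.001], [-0.001, -0.001, -1.0]]
force: [0.9, -0.3, -3.7]
opening: 0.199
```

Call:
{"method": "send_rows", "body": {"moves": [[[0,0,0,0.2,-4,0,-1],[0,0,0,0.1,-3.5,0,-1],[0,0,0,0.1,-2.5,0,-1],[0,0,0,0,-1.1,0,-1],[0,0,-5,0,0,0,-1]]]}}

```text
time_s: 15.0
position: [0.5136, -0.0087, 0.0997]
tcp_rot: [[0.986, 0.166, -0.001], [0.166, -0.986, 0.0], [-0.001, -0.001, -1.0]]
force: [0.6, -0.5, -2.7]
opening: 0.202
```

Call:
{"method": "send_rows", "body": {"moves": [[[0,0,-5.25,0,0,0,-1],[0,0,0,0,0,0,-1],[0,0,0,0,0,0,-1],[0,0,0,0,0,0,-1],[0,0,0,0,0,0,-1]]]}}

```text
time_s: 15.5
position: [0.5147, -0.0112, 0.0995]
tcp_rot: [[0.969, 0.249, -0.0], [0.249, -0.969, 0.0], [-0.0, -0.0, -1.0]]
force: [-0.2, 0.0, -3.1]
opening: 0.205
```

Run:
```python
from h import *
np.set_printoptions(precision=4,suppress=True)
from scipy.optimize import least_squares
m=camera_model("wrist"); w=capture("wrist"); cv2.imwrite("pics/w5.png",w); np.save("m5.npy",m,allow_pickle=True)
cv2.imwrite("pics/w5v.png",cv2.resize(w[:260],(800,371),interpolation=cv2.INTER_CUBIC))
s=readout.read_state();y=np.arctan2(s["tcp_rot"][1,0],s["tcp_rot"][0,0]);p=s["position"];print(p,np.degrees(y),s["force"],s["moment"],s["tcp_rot"][:,2])
print("ring pred",p[:2]+.108*np.array([np.cos(y),np.sin(y)]))
# hex fit in w1
m1=np.load("m1.npy",allow_pickle=True).item(); hsv=cv2.cvtColor(cv2.imread("pics/w1.png"),cv2.COLOR_BGR2HSV)
yel=cv2.inRange(hsv,(15,60,100),(40,255,255)); yel[:60]=0;yel[140:]=0;yel[:,:235]=0;yel[:,310:]=0
c=cv2.convexHull(max(cv2.findContours(yel,0,1)[0],key=cv2.contourArea))
full=np.zeros_like(yel);cv2.drawContours(full,[c],-1,1,-1);c=max(cv2.findContours(full,0,1)[0],key=cv2.contourArea)
for z in(.086,.090):
    P=np.array([ray("wrist",q[0],z,m1)[:2] for q in c])
    def f(v,P=P):
        q=P-v[:2];a=np.arctan2(q[:,1],q[:,0])-v[2];a=(a+np.pi/6)%(np.pi/3)-np.pi/6
        return np.hypot(*q.T)*np.cos(a)-v[3]
    for ph in(0,15,30,45):
        r=least_squares(f,[.6199,.016,np.radians(ph),.016],x_scale=[.001,.001,.1,.001],loss="soft_l1",f_scale=.0005);print(z,r.x[:2],np.degrees(r.x[2]),r.x[3],r.cost)
```

```text
[ 0.5148 -0.0112  0.0995] 14.432939499984709 [-0.013   0.3909 -2.1214] [-0.1152  0.2044 -0.0055] [-0. -0. -1.]
ring pred [0.6194 0.0157]
0.086 [0.6201 0.0162] 15.590167408036598 0.015620058691504981 3.923802601614159e-06
0.086 [0.6201 0.0162] 15.590164379355768 0.015620058694281215 3.923802601610374e-06
0.086 [0.6201 0.0162] 15.590164435542878 0.015620058694222014 3.923802601610376e-06
0.086 [0.6201 0.0162] 15.590166365839059 0.01562005869302018 3.923802601612004e-06
0.09 [0.6201 0.0162] 15.58878988011408 0.01537974655894615 3.815370810817938e-06
0.09 [0.6201 0.0162] 15.58880250908849 0.01537974646033438 3.815370810871042e-06
0.09 [0.6201 0.0162] 15.588795866853257 0.01537974654526921 3.8153708108270325e-06
0.09 [0.6201 0.0162] 15.588792858489358 0.015379746556707265 3.815370810818892e-06
```

View pics/w5v.png

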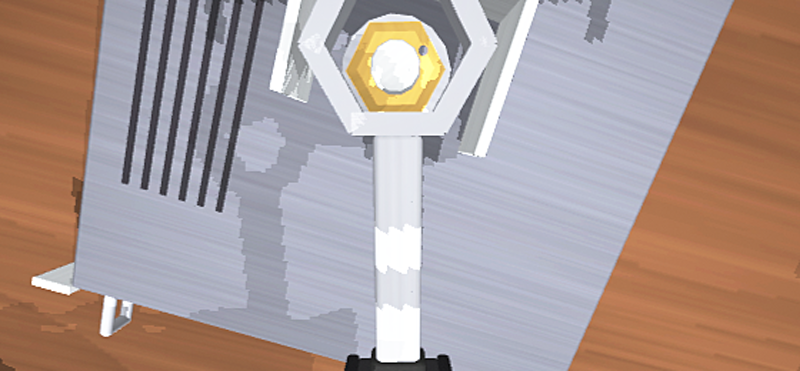

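The view shows the ring (vertices at 302,43 and 497,43) around the brass nut (cap at 396,66; dot at 423,50), with the two hexagons parallel to within about 1°. I'll compute the remaining offset.

Run:
```python
from h import *
np.set_printoptions(precision=4,suppress=True)
from scipy.optimize import least_squares
m=np.load("m5.npy",allow_pickle=True).item(); w=cv2.imread("pics/w5.png"); hsv=cv2.cvtColor(w,cv2.COLOR_BGR2HSV)
for p in((302,43),(497,43),(353,124),(449,124),(364,112),(435,112)): print(p,ray("wrist",(p[0]*.7,p[1]*.7),.144,m))
cap=((hsv[...,1]<40)&(hsv[...,2]>235)).astype(np.uint8); cap[:22]=0;cap[70:]=0;cap[:,:255]=0;cap[:,300:]=0
n,l,st,ce=cv2.connectedComponentsWithStats(cap,connectivity=4); i=1+np.argmax(st[1:,4]); print("cap",st[i],ce[i],ray("wrist",ce[i],.098,m))
yel=cv2.inRange(hsv,(15,60,100),(40,255,255)); yel[100:]=0;yel[:,:230]=0;yel[:,325:]=0
c=cv2.convexHull(max(cv2.findContours(yel,0,1)[0],key=cv2.contourArea));print(cv2.boundingRect(c))
full=np.zeros_like(yel);cv2.drawContours(full,[c],-1,1,-1);c=max(cv2.findContours(full,0,1)[0],key=cv2.contourArea)
P=np.array([ray("wrist",q[0],.088,m)[:2] for q in c])
def f(v,P=P):
        q=P-v[:2];a=np.arctan2(q[:,1],q[:,0])-v[2];a=(a+np.pi/6)%(np.pi/3)-np.pi/6
        return np.hypot(*q.T)*np.cos(a)-v[3]
r=least_squares(f,[.6199,.016,.2,.016],x_scale=[.001,.001,.1,.001],loss="soft_l1",f_scale=.0005);print(r.x[:2],np.degrees(r.x[2]),r.x[3])
```

```text
(302, 43) [0.6131 0.0386 0.144 ]
(497, 43) [ 0.6255 -0.0097  0.144 ]
(353, 124) [0.5972 0.0216 0.144 ]
(449, 124) [ 0.6036 -0.0033  0.144 ]
(364, 112) [0.6009 0.0194 0.144 ]
(435, 112) [0.6056 0.0012 0.144 ]
cap [260  28  34  35 943] [276.1972  45.4008] [0.6197 0.0161 0.098 ]
(242, 15, 70, 63)
[0.6199 0.0162] 14.988331705819128 0.01532637621069146
```

Call:
{"method": "send_rows", "body": {"moves": [[[0,0,-0.8,0,0,0,-1],[0,0,0,0.08,0,1,-1],[0,0,0,0,0,1,-1],[0,0,0,0,0,0.5,-1],[0,0,0,0,0,0,-1]]]}}

```text
time_s: 16.05
position: [0.5145, -0.0105, 0.0732]
tcp_rot: [[0.965, 0.264, -0.003], [0.264, -0.965, 0.001], [-0.003, -0.001, -1.0]]
force: [0.3, 0.3, -2.6]
opening: 0.199
```

Call:
{"method": "send_rows", "body": {"moves": [[[0,0,0,0,0,0,-1],[0,0,0,0,0,0,-1],[0,0,0,0,0,0,-1],[0,0,0,0,0,0,-1],[0,0,0,0,0,0,-1]]]}}

```text
time_s: 16.55
position: [0.5157, -0.0108, 0.0748]
tcp_rot: [[0.965, 0.264, 0.0], [0.264, -0.965, -0.0], [0.0, 0.0, -1.0]]
force: [-0.1, 0.5, -2.3]
opening: 0.208
```

Run:
```python
from h import *
np.set_printoptions(precision=4,suppress=True)
m=camera_model("wrist"); w=capture("wrist"); cv2.imwrite("pics/w6.png",w); np.save("m6.npy",m,allow_pickle=True)
cv2.imwrite("pics/w6v.png",cv2.resize(w[:110,200:360],(800,550),interpolation=cv2.INTER_CUBIC))
s=readout.read_state();y=np.arctan2(s["tcp_rot"][1,0],s["tcp_rot"][0,0]);p=s["position"];print(p,np.degrees(y),s["force"],s["moment"],s["time_s"])
hsv=cv2.cvtColor(w,cv2.COLOR_BGR2HSV)
cap=((hsv[...,1]<40)&(hsv[...,2]>235)).astype(np.uint8); cap[:15]=0;cap[70:]=0;cap[:,:255]=0;cap[:,300:]=0
n,l,st,ce=cv2.connectedComponentsWithStats(cap,connectivity=4)
for i in range(1,n):
    if st[i,4]>100: print("cap",st[i],ce[i],ray("wrist",ce[i],.098,m))
```

```text
[ 0.5156 -0.0108  0.0747] 15.292366125229654 [-0.4485  0.6255 -2.5813] [-0.1101  0.2455  0.0087] 16.6
cap [ 262   20   37   41 1199] [279.9224  39.6889] [0.6197 0.0162 0.098 ]
```

View pics/w6v.png

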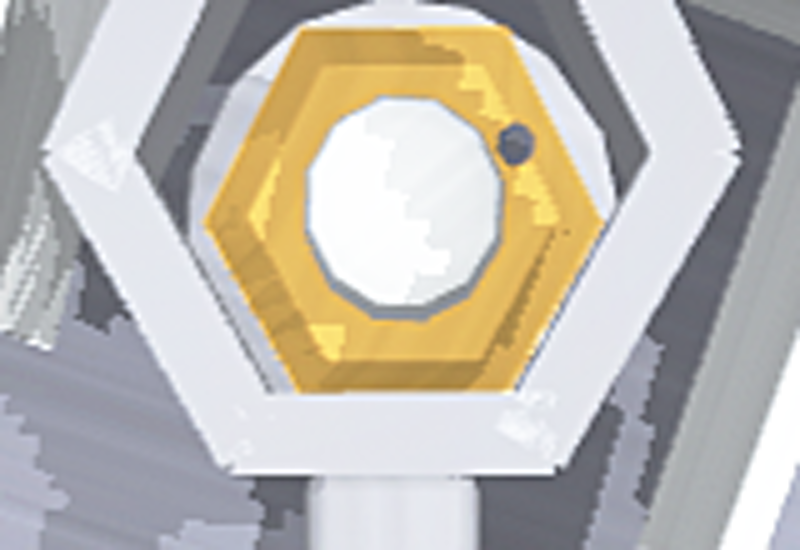

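The 5x crop shows the ring's inner vertices at (137,155) and (650,155) and the nut's vertices at (205,222) and (603,225). The hexagons are parallel, with the nut slightly to the right of the ring.

Run:
```python
from h import *
np.set_printoptions(precision=4,suppress=True)
m=np.load("m6.npy",allow_pickle=True).item()
t=np.array([.5156,-.0108]);y=np.radians(15.29);e=np.array([np.cos(y),np.sin(y)]);n=np.array([-e[1],e[0]])
def f(nm,pts,z):
    P=np.array([ray("wrist",(200+a/5,b/5),z,m)[:2] for a,b in pts]);c=P.mean(0);print(nm,"fwd %.4f left %.4f"%((c-t)@e,(c-t)@n),"span",np.hypot(*(P[0]-P[-1])), "yaw",np.degrees(np.arctan2(*(P[0]-P[-1])[[0,1]])*-1))
f("outer",[(45,155),(740,155)],.1192);f("inner",[(137,155),(650,155)],.1192)
f("outer flat(22.5 back)",[(228,470),(562,470)],.1192)
f("inner flat(16.6 back)",[(272,392),(518,392)],.1192)
f("nut v z.086",[(205,222),(603,225)],.086);f("nut near flat",[(300,390),(515,390)],.086);f("nut far flat",[(300,28),(508,28)],.086)
f("cap",[(400,198)],.098)
```

```text
outer fwd 0.1074 left -0.0008 span 0.05083334299032411 yaw 15.282173062622189
inner fwd 0.1074 left -0.0008 span 0.037521587773773894 yaw 15.282173062622109
outer flat(22.5 back) fwd 0.0855 left -0.0010 span 0.025685766018196044 yaw 15.282650131434977
inner flat(16.6 back) fwd 0.0911 left -0.0009 span 0.01868034264761132 yaw 15.282527486108346
nut v z.086 fwd 0.1072 left -0.0018 span 0.03631524774574022 yaw 14.887598200466146
nut near flat fwd 0.0929 left -0.0022 span 0.02014320075378614 yaw 15.282524381906118
nut far flat fwd 0.1230 left -0.0018 span 0.01841303900421413 yaw 15.28199366781904
cap fwd 0.1076 left -0.0014 span 0.0 yaw -0.0
```

Call:
{"method": "send_rows", "body": {"moves": [[[0,0,0,0,0.08,0,-1],[0,0,0,0,0,0.5,-1],[0,0,0,0,0,0.5,-1],[0,0,0,0,0,0.2,-1],[0,0,0,0,0,0,-1]]]}}

```text
time_s: 17.1
position: [0.5153, -0.0114, 0.0619]
tcp_rot: [[0.965, 0.264, -0.001], [0.264, -0.965, 0.0], [-0.001, -0.001, -1.0]]
force: [0.0, -0.0, -3.2]
opening: 0.204
```

Call:
{"method": "send_rows", "body": {"moves": [[[0,0,0,0,0,0.2,-1],[0,0,0,0,0,0.2,-1],[0,0,0,0,0,0.2,-1],[0,0,0,0,0,0.1,-1],[0,0,0,0,0,0,-1]]]}}

```text
time_s: 17.6
position: [0.5156, -0.0115, 0.0554]
tcp_rot: [[0.965, 0.264, -0.0], [0.264, -0.965, 0.0], [-0.0, -0.0, -1.0]]
force: [1.0, 0.5, -2.4]
opening: 0.199
```

```bash
cat > st.py <<'E'
from h import *
np.set_printoptions(precision=4,suppress=True)
s=readout.read_state();y=np.arctan2(s["tcp_rot"][1,0],s["tcp_rot"][0,0]);p=s["position"]
n=np.array([-np.sin(y),np.cos(y)])
print(p,"yaw",np.degrees(y),"F",s["force"],"M",s["moment"],"t",s["time_s"],"Fleft",s["force"][:2]@n,"z axis",s["tcp_rot"][:,2],"ring",p[:2]+.1076*np.array([np.cos(y),np.sin(y)])-.0009*n)
E
python3 st.py
```

```text
[ 0.5156 -0.0115  0.0554] yaw 15.295763618630485 F [ 1.015   0.4541 -2.4447] M [-0.1037  0.1996  0.0298] t 17.6 Fleft 0.17022060488505242 z axis [-0.0004  0.0001 -1.    ] ring [0.6196 0.016 ]
```

Call:
{"method": "send_rows", "body": {"moves": [[[0,0,0,0,0,0.2,-1],[0,0,0,0,0,0.2,-1],[0,0,0,0,0,0.2,-1],[0,0,0,0,0,0.1,-1],[0,0,0,0,0,0,-1]]]}}

```text
time_s: 18.1
position: [0.5156, -0.0115, 0.0483]
tcp_rot: [[0.965, 0.264, -0.0], [0.264, -0.965, 0.0], [-0.0, -0.0, -1.0]]
force: [-0.0, -0.2, -2.2]
opening: 0.205
```

Call:
{"method": "send_rows", "body": {"moves": [[[0,0,0,0,0,0.15,-1],[0,0,0,0,0,0.15,-1],[0,0,0,0,0,0.1,-1],[0,0,0,0,0,0.1,-1],[0,0,0,0,0,0,-1]]]}}

```text
time_s: 18.6
position: [0.5157, -0.0115, 0.0434]
tcp_rot: [[0.965, 0.264, -0.0], [0.264, -0.965, 0.0], [-0.0, -0.0, -1.0]]
force: [-0.3, 0.1, -2.7]
opening: 0.209
```

```bash
python3 st.py
python3 - <<'E'
from h import *
w=capture("wrist");cv2.imwrite("pics/w7.png",w);s=capture("side");cv2.imwrite("pics/s7.png",s)
a=cv2.resize(w[:110,200:360],(800,550),interpolation=cv2.INTER_CUBIC)
cv2.imwrite("pics/w7v.png",a)
E
```

```text
[ 0.5157 -0.0115  0.0434] yaw 15.291111334090738 F [-0.3342  0.1419 -2.75  ] M [-0.0281  0.1732  0.009 ] t 18.6 Fleft 0.22503063397464856 z axis [-0.0003  0.0001 -1.    ] ring [0.6197 0.016 ]
```

Call:
{"method": "send_rows", "body": {"moves": [[[0,0,2,0,-0.377,0.05,-1],[0,0,2,0,-0.377,0,-1],[0,0,2,0,-0.377,0,-1],[0,0,2,0,-0.377,0,-1],[0,0,2,0,-0.377,0,-1]]]}}

```text
time_s: 19.2
position: [0.5124, 0.0065, 0.0432]
tcp_rot: [[0.996, 0.091, 0.001], [0.091, -0.996, -0.001], [0.001, 0.001, -1.0]]
force: [0.6, -2.4, -2.9]
opening: 0.207
```

Call:
{"method": "send_rows", "body": {"moves": [[[0,0,0,0,0,0,-1],[0,0,0,0,0,0,-1],[0,0,0,0,0,0,-1],[0,0,0,0,0,0,-1],[0,0,0,0,0,0,-1]]]}}

```text
time_s: 19.7
position: [0.5124, 0.0067, 0.0431]
tcp_rot: [[0.996, 0.092, 0.001], [0.092, -0.996, -0.0], [0.001, 0.0, -1.0]]
force: [0.9, -2.6, -2.8]
opening: 0.199
```

```bash
python3 st.py
python3 - <<'E'
import numpy as np
from scipy.spatial.transform import Rotation as Ro
p0=np.array([.5157,-.0115]);y0=15.29
for conv in("pre","post"):
    p=p0.copy();y=y0
    for i in range(5):
        yn=y-2;a=np.radians(y if conv=="pre" else yn);n=np.array([-np.sin(a),np.cos(a)]);p=p+.00377*n;y=yn
    print(conv,p,y)
E
```

```text
[0.5124 0.0067 0.0431] yaw 5.290438242309714 F [ 0.8798 -2.5669 -2.8382] M [-0.4043  0.0891 -0.0411] t 19.7 Fleft -2.6370495261270777 z axis [ 0.0005 -0.0002 -1.    ] ring [0.6196 0.0157]
pre [0.51201414 0.00696271] 5.289999999999999
post [0.51266072 0.0070801 ] 5.289999999999999
```

Call:
{"method": "send_rows", "body": {"moves": [[[0,0,2.5,0,-0.471,0,-1],[0,0,2.5,0,-0.471,0,-1],[0,0,2.5,0,-0.471,0,-1],[0,0,2.5,0,-0.471,0,-1],[0,0,2.5,0,-0.471,0,-1]]]}}

```text
time_s: 20.2
position: [0.5128, 0.0302, 0.0432]
tcp_rot: [[0.992, -0.127, 0.002], [-0.127, -0.992, -0.001], [0.002, 0.0, -1.0]]
force: [0.5, -2.3, -3.0]
opening: 0.206
```

Call:
{"method": "send_rows", "body": {"moves": [[[0,0,2.5,0,-0.471,0,-1],[0,0,2.5,0,-0.471,0,-1],[0,0,2.5,0,-0.471,0,-1],[0,0,2.5,0,-0.471,0,-1],[0,0,2.5,0,-0.471,0,-1]]]}}

```text
time_s: 20.7
position: [0.5183, 0.0529, 0.0432]
tcp_rot: [[0.941, -0.339, 0.003], [-0.339, -0.941, -0.001], [0.003, 0.0, -1.0]]
force: [1.7, -3.5, -4.5]
opening: 0.204
```

```bash
python3 st.py
python3 - <<'E'
import numpy as np
for conv in("pre","post"):
    p=np.array([.5157,-.0115]);y=15.29
    for d,l,k in((2,.00377,5),(2.5,.00471,10)):
      for i in range(k):
        yn=y-d;a=np.radians(y if conv=="pre" else yn);n=np.array([-np.sin(a),np.cos(a)]);p=p+l*n;y=yn
    print(conv,p,y)
a=np.radians(15.29);A=np.array([.5157,-.0115])+.108*np.array([np.cos(a),np.sin(a)]);a=np.radians(-19.71);print("ideal",A,A-.108*np.array([np.cos(a),np.sin(a)]))
E
```

```text
[0.5183 0.0529 0.0432] yaw -19.79594509128314 F [ 1.6663 -3.4556 -4.4714] M [-0.6954 -0.1015 -0.0201] t 20.7 Fleft -2.687035725821783 z axis [ 0.0025 -0.0009 -1.    ] ring [0.6192 0.0157]
pre [0.51686641 0.05344108] -19.71
post [0.51953573 0.05330258] -19.71
ideal [0.61987717 0.01698011] [0.51820471 0.05340414]
```

Call:
{"method": "send_rows", "body": {"moves": [[[0,0,2.5,0,-0.471,0,-1],[0,0,2.5,0,-0.471,0,-1],[0,0,2.5,0,-0.471,0,-1],[0,0,2.5,0,-0.471,0,-1],[0,0,2.5,0,-0.471,0,-1]]]}}

```text
time_s: 21.2
position: [0.5285, 0.0739, 0.0432]
tcp_rot: [[0.845, -0.534, 0.003], [-0.534, -0.845, -0.001], [0.003, -0.001, -1.0]]
force: [2.1, -4.5, -4.5]
opening: 0.202
```

Call:
{"method": "send_rows", "body": {"moves": [[[0,0,2.5,0,-0.471,0,-1],[0,0,2.5,0,-0.471,0,-1],[0,0,2.5,0,-0.471,0,-1],[0,0,2.5,0,-0.471,0,-1],[0,0,2.5,0,-0.471,0,-1]]]}}

```text
time_s: 21.7
position: [0.543, 0.0921, 0.0432]
tcp_rot: [[0.71, -0.704, 0.004], [-0.704, -0.71, -0.002], [0.004, -0.001, -1.0]]
force: [3.3, -6.6, -4.3]
opening: 0.204
```

```bash
python3 st.py
```

```text
[0.543  0.0921 0.0432] yaw -44.771470557307396 F [ 3.2766 -6.6439 -4.3372] M [-1.1035 -0.1935 -0.0448] t 21.7 Fleft -2.4090255747190294 z axis [ 0.0035 -0.0021 -1.    ] ring [0.6188 0.0157]
```

Call:
{"method": "send_rows", "body": {"moves": [[[0,0,0,0.1,0,0,-1],[0,0,-2,0,0.377,0,-1],[0,0,-1.5,0,0.283,0,-1],[0,0,0,0,0,-0.3,-1],[0,0,0,0,0,-0.3,-1]]]}}

```text
time_s: 22.2
position: [0.5384, 0.0876, 0.0493]
tcp_rot: [[0.752, -0.659, 0.002], [-0.659, -0.752, -0.0], [0.002, -0.001, -1.0]]
force: [3.3, -4.9, -5.3]
opening: 0.205
```

```bash
python3 st.py
```

```text
[0.5384 0.0876 0.0493] yaw -41.2535567567294 F [ 3.345  -4.8719 -5.2795] M [-0.5652 -0.2633 -0.0819] t 22.2 Fleft -1.4570136127281752 z axis [ 0.0023 -0.0004 -1.    ] ring [0.6187 0.0159]
```

Call:
{"method": "send_rows", "body": {"moves": [[[0,0,-0.5,0.12,0.094,0,-1],[0,0,0,0,0,-0.3,-1],[0,0,0,0,0,-0.3,-1],[0,0,0,0,0,-0.3,-1],[0,0,0,0,0,-0.3,-1]]]}}

```text
time_s: 22.7
position: [0.5384, 0.0861, 0.0614]
tcp_rot: [[0.758, -0.652, 0.002], [-0.652, -0.758, -0.001], [0.002, -0.001, -1.0]]
force: [5.2, -4.5, -5.7]
opening: 0.203
```

Call:
{"method": "send_rows", "body": {"moves": [[[0,0,0,0,0,-0.4,-1],[0,0,0,0,0,-0.4,-1],[0,0,0,0,0,-0.2,-1],[0,0,0,0,0,0,-1],[0,0,0,0,0,0,-1]]]}}

```text
time_s: 23.2
position: [0.54, 0.0853, 0.0716]
tcp_rot: [[0.758, -0.652, 0.005], [-0.652, -0.758, -0.002], [0.005, -0.002, -1.0]]
force: [6.3, -6.0, -5.9]
opening: 0.205
```

```bash
python3 st.py
cat > look.py <<'E'
import sys
from h import *
np.set_printoptions(precision=4,suppress=True)
from scipy.optimize import least_squares
name=sys.argv[1]
m=camera_model("wrist"); w=capture("wrist"); cv2.imwrite(f"pics/{name}.png",w); np.save(name+"m.npy",m,allow_pickle=True)
s=readout.read_state();y=np.arctan2(s["tcp_rot"][1,0],s["tcp_rot"][0,0]);t=s["position"][:2];e=np.array([np.cos(y),np.sin(y)]);n=np.array([-e[1],e[0]])
hsv=cv2.cvtColor(w,cv2.COLOR_BGR2HSV)
yel=cv2.inRange(hsv,(15,90,100),(40,255,255)); yel[110:]=0;yel[:,:220]=0;yel[:,340:]=0
c=cv2.convexHull(max(cv2.findContours(yel,0,1)[0],key=cv2.contourArea));bb=cv2.boundingRect(c)
cap=((hsv[...,1]<40)&(hsv[...,2]>200)).astype(np.uint8);f=np.zeros_like(cap);cv2.drawContours(f,[c],-1,1,-1);cap&=cv2.erode(f,np.ones((9,9)))
k,l,st,ce=cv2.connectedComponentsWithStats(cap,connectivity=4);i=1+np.argmax(st[1:,4]);C=ray("wrist",ce[i],.098,m)[:2]
print("cap",st[i],ce[i],C,"fwd %.4f left %.4f"%((C-t)@e,(C-t)@n),"yellow",bb)
x0=200;a=cv2.resize(w[:120,x0:360],(800,600),interpolation=cv2.INTER_CUBIC);cv2.imwrite(f"pics/{name}v.png",a)
E
python3 look.py w8
```

```text
[0.54   0.0853 0.0716] yaw -40.70294996876773 F [ 6.3278 -6.0277 -5.8507] M [-0.9033 -0.5905 -0.0312] t 23.2 Fleft -0.44299802479560224 z axis [ 0.0052 -0.0019 -1.    ] ring [0.621  0.0144]
cap [ 260   23   41   43 1360] [279.9419  43.9743] [0.6196 0.0161] fwd 0.1055 left -0.0005 yellow (240, 9, 80, 72)
```

View pics/w8v.png

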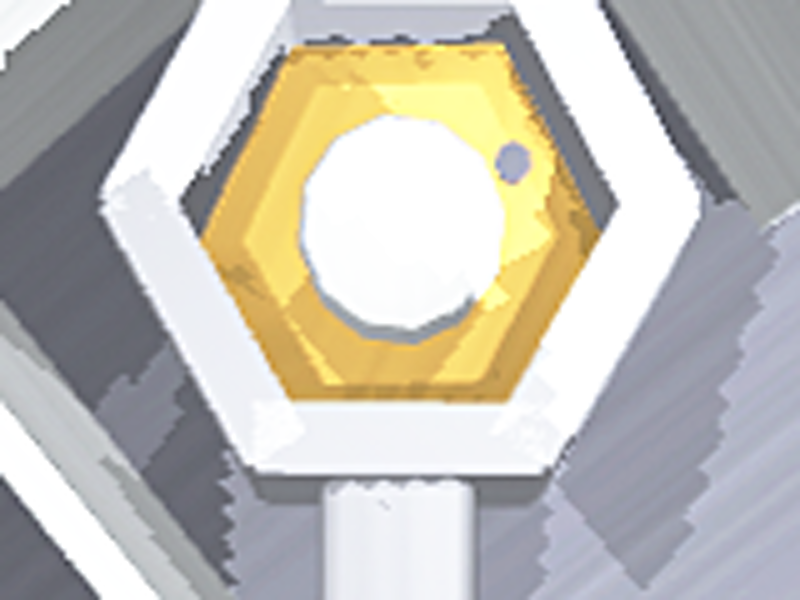

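The picture shows the ring still on the nut: the outer vertices at (102,195) and (700,195) are 15% smaller than in the previous view. The wrench pitched in the pads instead of lifting. I'll lower the tool back so it levels, relieve the side force, then lift.

Call:
{"method": "send_rows", "body": {"moves": [[[0,0,0,0,0,0.4,-1],[0,0,0,0,0,0.4,-1],[0,0,0,0,0,0.4,-1],[0,0,0,0,0,0.4,-1],[0,0,0,0,0,0.2,-1]]]}}

```text
time_s: 23.75
position: [0.5371, 0.0868, 0.0528]
tcp_rot: [[0.758, -0.652, -0.0], [-0.652, -0.758, 0.0], [-0.0, 0.0, -1.0]]
force: [1.7, -1.6, -0.2]
opening: 0.204
```

```bash
python3 st.py
```

```text
[0.5371 0.0868 0.0528] yaw -40.69254174067992 F [ 1.6624 -1.556  -0.1991] M [-0.4098 -0.4107  0.0429] t 23.75 Fleft -0.0959350540343078 z axis [-0.0004  0.0003 -1.    ] ring [0.6181 0.016 ]
```

Call:
{"method": "send_rows", "body": {"moves": [[[0,0,0,0.04,0,0.3,-1],[0,0,0,0.04,0,0.3,-1],[0,0,0,0,0,0.2,-1],[0,0,0,0,0,0.1,-1],[0,0,0,0,0,0,-1]]]}}

```text
time_s: 24.25
position: [0.5367, 0.0864, 0.0436]
tcp_rot: [[0.758, -0.652, -0.003], [-0.652, -0.758, 0.0], [-0.002, 0.001, -1.0]]
force: [-1.4, 1.6, 0.2]
opening: 0.202
```

```bash
python3 st.py
```

```text
[0.5367 0.0864 0.0436] yaw -40.71234737011428 F [-1.3517  1.5638  0.2495] M [0.1632 0.2882 0.035 ] t 24.25 Fleft 0.30368257451057235 z axis [-0.0026  0.0004 -1.    ] ring [0.6177 0.0155]
```

Call:
{"method": "send_rows", "body": {"moves": [[[0,0,0,-0.05,0,0.1,-1],[0,0,0,0,0,0.1,-1],[0,0,0,0,0,0,-1],[0,0,0,0,0,0,-1],[0,0,0,0,0,0,-1]]]}}

```text
time_s: 24.75
position: [0.537, 0.0865, 0.042]
tcp_rot: [[0.758, -0.652, -0.001], [-0.652, -0.758, 0.0], [-0.001, 0.001, -1.0]]
force: [-2.9, 2.8, -0.1]
opening: 0.205
```

```bash
python3 st.py; python3 look.py w9
python3 - <<'E'
from h import *
s=cv2.imread("pics/w9.png"); sd=capture("side"); cv2.imwrite("pics/s9.png",sd)
a=cv2.resize(s[:120,200:360],(400,300),interpolation=cv2.INTER_CUBIC)
b=cv2.resize(sd[150:270,220:380],(800,600),interpolation=cv2.INTER_CUBIC); b[:225,500:]=a[:225,50:350]
cv2.imwrite("pics/c9.png",b)
E
```

```text
[0.537  0.0865 0.042 ] yaw -40.714989158439195 F [-2.8617  2.8082 -0.0569] M [0.2839 0.4371 0.0389] t 24.75 Fleft 0.26178856357477476 z axis [-0.0013  0.0002 -1.    ] ring [0.618  0.0156]
cap [ 253    0   50   54 2140] [277.814   24.2117] [0.6189 0.0165] fwd 0.1077 left 0.0004 yellow (228, 0, 100, 75)
```

View pics/c9.png

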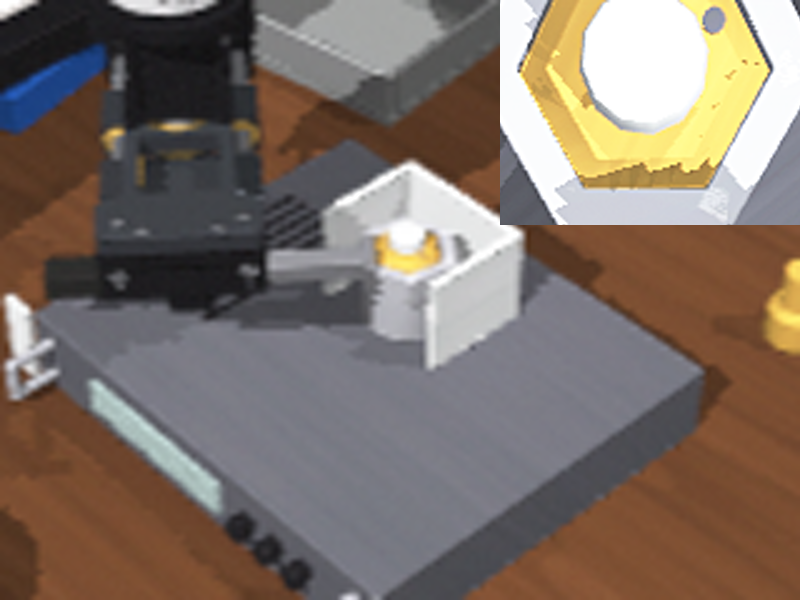

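The wrench sits level on the nut again, with the ring round the hexagon. I'll ease back, then lift in small steps.

Call:
{"method": "send_rows", "body": {"moves": [[[0,0,0,-0.06,0,-0.1,-1],[0,0,0,0,0,-0.1,-1],[0,0,0,0,0,-0.1,-1],[0,0,0,0,0,0,-1],[0,0,0,0,0,0,-1]]]}}

```text
time_s: 25.35
position: [0.5371, 0.0866, 0.0449]
tcp_rot: [[0.758, -0.652, -0.0], [-0.652, -0.758, -0.0], [-0.0, 0.0, -1.0]]
force: [-1.4, 0.8, -3.3]
opening: 0.206
```

```bash
python3 st.py
```

```text
[0.5371 0.0866 0.0449] yaw -40.71737985071067 F [-1.4348  0.8348 -3.3197] M [ 0.2563  0.4944 -0.0307] t 25.35 Fleft -0.3032664295639861 z axis [-0.0003 -0.     -1.    ] ring [0.6181 0.0158]
```

Call:
{"method": "send_rows", "body": {"moves": [[[0,0,0,-0.04,0,0,-1],[0,0,0,0,0,-0.1,-1],[0,0,0,0,0,-0.1,-1],[0,0,0,0,0,-0.1,-1],[0,0,0,0,0,0,-1]]]}}

```text
time_s: 25.85
position: [0.5374, 0.0869, 0.0484]
tcp_rot: [[0.758, -0.652, 0.001], [-0.652, -0.758, -0.0], [0.001, -0.001, -1.0]]
force: [0.4, 0.1, -2.7]
opening: 0.2
```

```bash
python3 st.py
```

```text
[0.5374 0.0869 0.0484] yaw -40.7028335496418 F [ 0.3565  0.1006 -2.7365] M [ 0.0529  0.2077 -0.0255] t 25.85 Fleft 0.30876856156570254 z axis [ 0.0012 -0.0002 -1.    ] ring [0.6184 0.0161]
```

Call:
{"method": "send_rows", "body": {"moves": [[[0,0,0,0,0,-0.2,-1],[0,0,0,0,0,-0.2,-1],[0,0,0,0,0,-0.2,-1],[0,0,0,0,0,-0.2,-1],[0,0,0,0,0,0,-1]]]}}

```text
time_s: 26.35
position: [0.5372, 0.087, 0.0564]
tcp_rot: [[0.758, -0.652, 0.001], [-0.652, -0.758, -0.0], [0.001, -0.001, -1.0]]
force: [0.9, 0.0, -2.3]
opening: 0.2
```

```bash
python3 st.py
```

```text
[0.5372 0.087  0.0564] yaw -40.70627101741846 F [ 0.9271  0.0126 -2.3286] M [ 0.0634  0.2059 -0.069 ] t 26.35 Fleft 0.6141781124946784 z axis [ 0.0009 -0.0001 -1.    ] ring [0.6182 0.0161]
```

Call:
{"method": "send_rows", "body": {"moves": [[[0,0,0,0,0,-0.3,-1],[0,0,0,0,0,-0.4,-1],[0,0,0,0,0,-0.5,-1],[0,0,0,0,0,-0.4,-1],[0,0,0,0,0,0,-1]]]}}

```text
time_s: 26.85
position: [0.5375, 0.087, 0.0729]
tcp_rot: [[0.758, -0.652, 0.002], [-0.652, -0.758, -0.0], [0.001, -0.001, -1.0]]
force: [0.5, 0.4, -2.4]
opening: 0.201
```

Call:
{"method": "send_rows", "body": {"moves": [[[0,0,0,0,0,0,-1],[0,0,0,0,0,0,-1],[0,0,0,0,0,0,-1],[0,0,0,0,0,0,-1],[0,0,0,0,0,0,-1]]]}}

```text
time_s: 27.35
position: [0.5368, 0.087, 0.0719]
tcp_rot: [[0.758, -0.652, -0.0], [-0.652, -0.758, -0.0], [-0.0, 0.0, -1.0]]
force: [-0.3, -0.6, -2.9]
opening: 0.206
```

```bash
python3 st.py; cp look.py look2.py
cat >> look2.py <<'E'
# nut hexagon fit (lower part may be hidden by ring), image -> z .088
full=np.zeros_like(yel);cv2.drawContours(full,[c],-1,1,-1);cc=max(cv2.findContours(full,0,1)[0],key=cv2.contourArea)
P=np.array([ray("wrist",q[0],.087,m)[:2] for q in cc if q[0][1]>1])
def ff(v):
    q=P-v[:2];a=np.arctan2(q[:,1],q[:,0])-v[2];a=(a+np.pi/6)%(np.pi/3)-np.pi/6
    return np.hypot(*q.T)*np.cos(a)-v[3]
r=least_squares(ff,[C[0],C[1],y,.016],x_scale=[.001,.001,.1,.001],loss="soft_l1",f_scale=.0004)
N=r.x[:2];print("nut fit",N,"yaw mod60 %.2f"%np.degrees(r.x[2]),r.x[3],"fwd %.4f left %.4f"%((N-t)@e,(N-t)@n))
# dot
g=hsv[...,1].copy(); inn=cv2.erode(full,np.ones((7,7))); capf=cv2.dilate((l==i).astype(np.uint8),np.ones((7,7)))
dk=((inn>0)&(capf==0)&(((hsv[...,1]<90)&(hsv[...,2]<215))|(hsv[...,0]>90))).astype(np.uint8)
k2,l2,st2,ce2=cv2.connectedComponentsWithStats(dk)
for j in range(1,k2):
    if st2[j,4]>5:
        D=ray("wrist",ce2[j],.09,m)[:2];print("dot?",ce2[j],st2[j,4],np.hypot(*(D-C)),np.degrees(np.arctan2(*(D-C)[::-1])))
# ring outline: ring+shank bright low-sat region; extents per row around widest row
zr=s["position"][2]+.0305+.014
print("ring z",zr)
E
python3 look2.py w10
python3 - <<'E'
from h import *
w=cv2.imread("pics/w10.png");
hsv=cv2.cvtColor(w,cv2.COLOR_BGR2HSV)
b=cv2.resize(w[:120,190:370],(800,533),interpolation=cv2.INTER_CUBIC);cv2.imwrite("pics/w10v.png",b)
E
```

```text
[0.5368 0.087  0.0719] yaw -40.7073197823306 F [-0.2671 -0.5936 -2.9496] M [0.0488 0.2706 0.0214] t 27.35 Fleft -0.6241758760230174 z axis [-0.0003 -0.     -1.    ] ring [0.6178 0.0161]
cap [ 258   14   40   43 1348] [277.5082  35.0274] [0.6198 0.0163] fwd 0.1090 left 0.0005 yellow (238, 0, 80, 75)
nut fit [0.62   0.0161] yaw mod60 -39.57 0.01537392390226167 fwd 0.1093 left 0.0006
dot? [301.1667  22.6875] 48 0.011835852830859707 -99.98602082732162
ring z 0.11644368735162657
```

Call:
{"method": "send_rows", "body": {"moves": [[[0,0,-5,0,0.95,0,-1],[0,0,-5,0,0.95,0,-1],[0,0,-5,0,0.95,0,-1],[0,0,-5,0,0.95,0,-1],[0,0,-5,0,0.95,0,-1]]]}}

```text
time_s: 27.9
position: [0.5125, 0.0462, 0.0721]
tcp_rot: [[0.964, -0.267, -0.0], [-0.267, -0.964, -0.0], [-0.0, 0.0, -1.0]]
force: [0.6, -0.2, -3.1]
opening: 0.205
```

Call:
{"method": "send_rows", "body": {"moves": [[[0,0,-5,0,0.95,0,-1],[0,0,-5,0,0.95,0,-1],[0,0,-5,0,0.95,0,-1],[0,0,-5,0,0.95,0,-1],[0,0,-5,0,0.95,0,-1]]]}}

```text
time_s: 28.4
position: [0.508, -0.0008, 0.0721]
tcp_rot: [[0.986, 0.165, -0.0], [0.165, -0.986, -0.0], [-0.0, 0.0, -1.0]]
force: [0.3, 0.1, -3.9]
opening: 0.202
```

Call:
{"method": "send_rows", "body": {"moves": [[[0,0,-5,0,0.95,0,-1],[0,0,-5,0,0.95,0,-1],[0,0,0,0,0,0,-1],[0,0,0,0,0,0,-1],[0,0,0,0,0,0,-1]]]}}

```text
time_s: 28.9
position: [0.5116, -0.0186, 0.072]
tcp_rot: [[0.944, 0.329, -0.001], [0.329, -0.944, 0.0], [-0.0, -0.0, -1.0]]
force: [0.4, 0.1, -4.0]
opening: 0.204
```

```bash
python3 st.py
```

```text
[ 0.5116 -0.0186  0.072 ] yaw 19.237029385369222 F [ 0.3934  0.1013 -3.9551] M [-0.0998  0.1852 -0.0618] t 28.9 Fleft -0.03393169917523407 z axis [-0.0005  0.0003 -1.    ] ring [0.6135 0.016 ]
```

Call:
{"method": "send_rows", "body": {"moves": [[[0,0,0,0.46,0.34,0,-1],[0,0,0,0,0,0,-1],[0,0,0,0,0,0,-1],[0,0,0,0,0,0,-1],[0,0,0,0,0,0,-1]]]}}

```text
time_s: 29.4
position: [0.5173, -0.0206, 0.072]
tcp_rot: [[0.944, 0.33, -0.0], [0.33, -0.944, 0.0], [-0.0, -0.0, -1.0]]
force: [-0.2, 0.1, -3.0]
opening: 0.204
```

```bash
python3 st.py; python3 look2.py w11
python3 - <<'E'
from h import *
w=cv2.imread("pics/w11.png");o=cv2.imread("pics/w10.png")
# ring outline columns: compare ring edges in w10 and w11 near rows 28-60 (gradient)
for nm,i in(("w10",o),("w11",w)):
    m=((cv2.cvtColor(i,cv2.COLOR_BGR2HSV)[...,1]<45)&(i[...,1]>190)).astype(np.uint8)
    for r in(84,88,92,100,110,120): 
        x=np.where(m[r,215:345])[0]+215
        print(nm,r,(x.min(),x.max(),(x.min()+x.max())/2) if len(x) else None,end=" ")
    print()
E
```

```text
[ 0.5173 -0.0206  0.072 ] yaw 19.294196059544333 F [-0.1516  0.086  -3.0265] M [-0.1254  0.2046  0.0067] t 29.4 Fleft 0.13129642463491561 z axis [-0.0003  0.0001 -1.    ] ring [0.6191 0.0141]
cap [ 255   14   40   43 1326] [274.6312  35.0483] [0.6197 0.0161] fwd 0.1088 left 0.0008 yellow (235, 0, 81, 75)
nut fit [0.62   0.0162] yaw mod60 19.94 0.015466896891132299 fwd 0.1091 left 0.0008
dot? [297.7736  52.    ] 53 0.011526377341300508 -99.47454355972168
ring z 0.11651577902580436
w10 84 (np.int64(215), np.int64(343), np.float64(279.0)) w10 88 (np.int64(220), np.int64(344), np.float64(282.0)) w10 92 (np.int64(215), np.int64(344), np.float64(279.5)) w10 100 (np.int64(215), np.int64(344), np.float64(279.5)) w10 110 (np.int64(217), np.int64(344), np.float64(280.5)) w10 120 (np.int64(225), np.int64(344), np.float64(284.5)) 
w11 84 (np.int64(241), np.int64(315), np.float64(278.0)) w11 88 (np.int64(243), np.int64(344), np.float64(293.5)) w11 92 (np.int64(267), np.int64(344), np.float64(305.5)) w11 100 (np.int64(237), np.int64(344), np.float64(290.5)) w11 110 (np.int64(230), np.int64(344), np.float64(287.0)) w11 120 (np.int64(234), np.int64(344), np.float64(289.0))
```

Run:
```python
from h import *
np.set_printoptions(precision=4,suppress=True)
for nm,t,y in(("w10m",[.5368,.0870,.0719],-40.707),("w11m",[.5173,-.0206,.0720],19.294),("w8m",[.54,.0853,.0716],-40.70)):
    T=np.array(np.load(nm+".npy",allow_pickle=True).item()["pose"]);a=np.radians(y)
    R=np.array([[np.cos(a),np.sin(a),0],[np.sin(a),-np.cos(a),0],[0,0,-1.]])
    print(nm,R.T@(T[:3,3]-t),(R.T@T[:3,:3]).round(4).tolist())
m=camera_model("wrist");s=readout.read_state();T=np.array(m["pose"]);print(s["tcp_rot"].T@(T[:3,3]-s["position"]))
w=cv2.imread("pics/w11.png");o=cv2.imread("pics/w10.png")
# shank edges rows 105..150 via gradient
for nm,i in(("w5",cv2.imread("pics/w5.png")),("w6",cv2.imread("pics/w6.png")),("w10",o),("w11",w)):
    g=cv2.cvtColor(i,cv2.COLOR_BGR2GRAY).astype(float)
    r=[]
    for row in range(140,172,2):
        d=np.diff(cv2.GaussianBlur(g[row:row+1],(5,1),0)[0]); L=250+np.argmax(np.abs(d[250:275]));Rr=282+np.argmax(np.abs(d[282:307])); r.append((row,L,Rr,(L+Rr)/2+.5))
    print(nm,r[::3])
```

```text
w10m [ 0.0844 -0.0002 -0.1861] [[-0.0002, 0.9533, 0.302], [1.0, 0.0001, 0.0004], [0.0003, 0.302, -0.9533]]
w11m [ 0.084   0.0008 -0.1861] [[-0.0002, 0.9534, 0.3016], [1.0, 0.0, 0.0005], [0.0004, 0.3016, -0.9534]]
w8m [ 0.0834  0.0002 -0.1866] [[-0.0002, 0.9549, 0.2969], [1.0, -0.0005, 0.0024], [0.0024, 0.2969, -0.9549]]
[ 0.084   0.0008 -0.1862]
w5 [(140, np.int64(263), np.int64(293), np.float64(278.5)), (146, np.int64(263), np.int64(293), np.float64(278.5)), (152, np.int64(263), np.int64(293), np.float64(278.5)), (158, np.int64(263), np.int64(293), np.float64(278.5)), (164, np.int64(262), np.int64(294), np.float64(278.5)), (170, np.int64(262), np.int64(294), np.float64(278.5))]
w6 [(140, np.int64(262), np.int64(294), np.float64(278.5)), (146, np.int64(262), np.int64(294), np.float64(278.5)), (152, np.int64(262), np.int64(294), np.float64(278.5)), (158, np.int64(264), np.int64(294), np.float64(279.5)), (164, np.int64(262), np.int64(294), np.float64(278.5)), (170, np.int64(262), np.int64(294), np.float64(278.5))]
w10 [(140, np.int64(262), np.int64(293), np.float64(278.0)), (146, np.int64(262), np.int64(292), np.float64(277.5)), (152, np.int64(262), np.int64(292), np.float64(277.5)), (158, np.int64(262), np.int64(292), np.float64(277.5)), (164, np.int64(262), np.int64(292), np.float64(277.5)), (170, np.int64(262), np.int64(292), np.float64(277.5))]
w11 [(140, np.int64(262), np.int64(294), np.float64(278.5)), (146, np.int64(263), np.int64(294), np.float64(279.0)), (152, np.int64(262), np.int64(294), np.float64(278.5)), (158, np.int64(262), np.int64(294), np.float64(278.5)), (164, np.int64(263), np.int64(294), np.float64(279.0)), (170, np.int64(263), np.int64(294), np.float64(279.0))]
```

Call:
{"method": "send_rows", "body": {"moves": [[[0,0,0,0,-0.17,0.3,-1],[0,0,0,0,0,0.3,-1],[0,0,0,0,0,0,-1],[0,0,0,0,0,0,-1],[0,0,0,0,0,0,-1]]]}}

```text
time_s: 29.95
position: [0.5169, -0.0192, 0.066]
tcp_rot: [[0.944, 0.33, -0.0], [0.33, -0.944, -0.0], [-0.0, 0.0, -1.0]]
force: [-0.2, 0.5, -2.9]
opening: 0.205
```

```bash
python3 st.py; python3 look2.py w12
```

```text
[ 0.5169 -0.0192  0.066 ] yaw 19.287501220012633 F [-0.2441  0.5288 -2.8983] M [-0.1276  0.2044  0.0649] t 29.95 Fleft 0.5797391527308252 z axis [-0. -0. -1.] ring [0.6188 0.0155]
cap [ 258   11   42   45 1450] [278.2634  32.9172] [0.6197 0.016 ] fwd 0.1086 left -0.0007 yellow (237, 0, 84, 75)
nut fit [0.6199 0.0162] yaw mod60 19.98 0.015456430676876437 fwd 0.1088 left -0.0006
dot? [301.8868  50.6604] 53 0.011467886036684135 -99.66341335618307
ring z 0.11059570415038075
```

View pics/w12v.png

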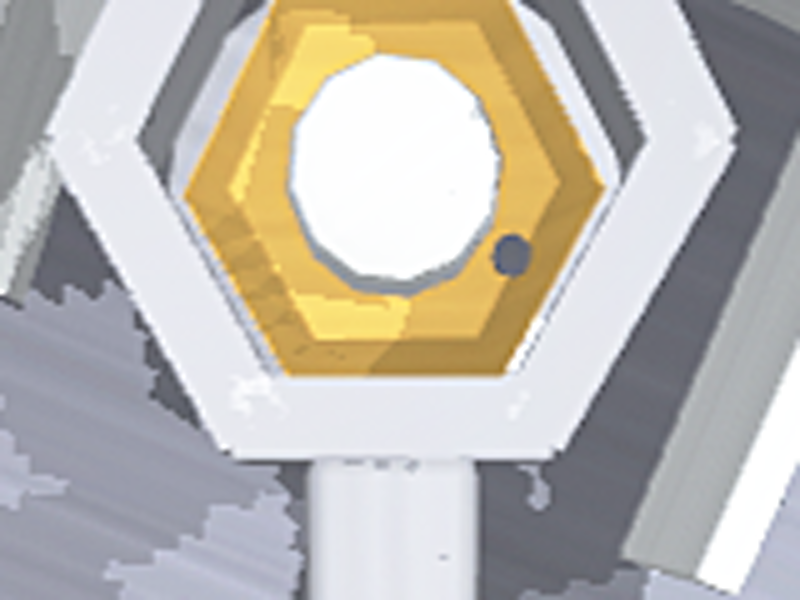

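The picture shows the ring's inner vertices at (137,140) and (647,140), the nut's at (185,190) and (606,187), and the dot at (511,256). They are parallel and laterally centred. I'll compute the fore-aft offset.

Run:
```python
from h import *
np.set_printoptions(precision=4,suppress=True)
m=np.load("w12m.npy",allow_pickle=True).item()
y=np.radians(19.29);e=np.array([np.cos(y),np.sin(y)]);n=np.array([-e[1],e[0]])
def f(pts,z,k=0):
    P=np.array([ray("wrist",(200+a/5,b/5),z,m)[:2] for a,b in pts]);return P.mean(0)+k*e
C=np.array([.6197,.0160])
for z in(.1106,.1085):
    for nm,p,k in(("in v",[(137,140),(647,140)],0),("out v",[(50,140),(735,140)],0),("in flat",[(280,378),(512,378)],.0166),("out flat",[(232,460),(560,460)],.0225)):
        d=f(p,z,k)-C;print(z,nm,"ring-nut fwd %.4f left %.4f"%(d@e,d@n))
```

```text
0.1106 in v ring-nut fwd -0.0004 left -0.0000
0.1106 out v ring-nut fwd -0.0004 left -0.0000
0.1106 in flat ring-nut fwd -0.0000 left -0.0003
0.1106 out flat ring-nut fwd -0.0000 left -0.0003
0.1085 in v ring-nut fwd -0.0000 left -0.0000
0.1085 out v ring-nut fwd -0.0000 left -0.0000
0.1085 in flat ring-nut fwd 0.0001 left -0.0003
0.1085 out flat ring-nut fwd 0.0000 left -0.0003
```

Call:
{"method": "send_rows", "body": {"moves": [[[0,0,0,0,0,0.3,-1],[0,0,0,0,0,0.3,-1],[0,0,0,0,0,0.2,-1],[0,0,0,0,0,0.2,-1],[0,0,0,0,0,0,-1]]]}}

```text
time_s: 30.5
position: [0.5166, -0.0191, 0.0557]
tcp_rot: [[0.944, 0.33, -0.001], [0.33, -0.944, 0.0], [-0.001, -0.0, -1.0]]
force: [0.4, -0.5, -3.3]
opening: 0.204
```

```bash
python3 st.py
```

```text
[ 0.5166 -0.0191  0.0557] yaw 19.289578856017407 F [ 0.4077 -0.5071 -3.3143] M [-0.0949  0.1932  0.0244] t 30.5 Fleft -0.6133088069284894 z axis [-0.0008  0.0002 -1.    ] ring [0.6185 0.0156]
```

Call:
{"method": "send_rows", "body": {"moves": [[[0,0,0,0,0,0.3,-1],[0,0,0,0,0,0.3,-1],[0,0,0,0,0,0.2,-1],[0,0,0,0,0,0.2,-1],[0,0,0,0,0,0,-1]]]}}

```text
time_s: 31.0
position: [0.5166, -0.0191, 0.0457]
tcp_rot: [[0.944, 0.33, -0.001], [0.33, -0.944, 0.0], [-0.001, -0.0, -1.0]]
force: [0.6, 0.3, -2.4]
opening: 0.207
```

```bash
python3 st.py
```

```text
[ 0.5166 -0.0191  0.0457] yaw 19.28976171605123 F [ 0.563   0.2977 -2.3896] M [-0.1657  0.1501 -0.0504] t 31.0 Fleft 0.09504197289246277 z axis [-0.0007  0.0002 -1.    ] ring [0.6185 0.0156]
```

Call:
{"method": "send_rows", "body": {"moves": [[[0,0,0,0,0,0.15,-1],[0,0,2.4,0.01,-0.457,0,-1],[0,0,2.4,0.01,-0.457,0,-1],[0,0,2.4,0.01,-0.457,0,-1],[0,0,2.4,0.01,-0.457,0,-1]]]}}

```text
time_s: 31.5
position: [0.5124, -0.0018, 0.0445]
tcp_rot: [[0.986, 0.167, 0.0], [0.167, -0.986, -0.001], [-0.0, 0.001, -1.0]]
force: [-0.1, -3.0, -3.3]
opening: 0.201
```

Call:
{"method": "send_rows", "body": {"moves": [[[0,0,2.4,0.01,-0.457,0,-1],[0,0,2.4,0.01,-0.457,0,-1],[0,0,2.4,0.01,-0.457,0,-1],[0,0,2.4,0.01,-0.457,0,-1],[0,0,2.4,0.01,-0.457,0,-1]]]}}

```text
time_s: 32.0
position: [0.5109, 0.0209, 0.0446]
tcp_rot: [[0.999, -0.042, -0.0], [-0.042, -0.999, -0.001], [0.0, 0.001, -1.0]]
force: [-0.3, -2.7, -3.2]
opening: 0.203
```

```bash
cat >> st.py <<'E'
print("Ffwd",s["force"][:2]@[np.cos(y),np.sin(y)])
E
python3 st.py
```

```text
[0.5109 0.0209 0.0446] yaw -2.3804852933490963 F [-0.2724 -2.7176 -3.2499] M [-0.4823  0.267   0.0185] t 32.0 Fleft -2.726603267960976 z axis [-0.     -0.0009 -1.    ] ring [0.6184 0.0156]
Ffwd -0.15929838359870097
```

Call:
{"method": "send_rows", "body": {"moves": [[[0,0,1.6,0.004,-0.304,0,-1],[0,0,1.6,0.004,-0.304,0,-1],[0,0,1.6,0.004,-0.304,0,-1],[0,0,1.6,0.004,-0.304,0,-1],[0,0,1.6,0.004,-0.304,0,-1]]]}}

```text
time_s: 32.5
position: [0.5125, 0.0359, 0.0445]
tcp_rot: [[0.984, -0.18, -0.0], [-0.18, -0.984, -0.001], [0.0, 0.001, -1.0]]
force: [0.0, -2.7, -2.5]
opening: 0.205
```

Call:
{"method": "send_rows", "body": {"moves": [[[0,0,0.6,0.001,-0.114,0,-1],[0,0,0.6,0.001,-0.114,0,-1],[0,0,0.6,0.001,-0.114,0,-1],[0,0,0.6,0.001,-0.114,0,-1],[0,0,0.6,0.001,-0.114,0,-1]]]}}

```text
time_s: 33.0
position: [0.5138, 0.0419, 0.0446]
tcp_rot: [[0.973, -0.231, 0.0], [-0.231, -0.973, -0.0], [0.0, 0.0, -1.0]]
force: [0.0, -4.0, -3.3]
opening: 0.207
```

Call:
{"method": "send_rows", "body": {"moves": [[[0,0,0.6,0.001,-0.114,0,-1],[0,0,0.6,0.001,-0.114,0,-1],[0,0,0.6,0.001,-0.114,0,-1],[0,0,0.6,0.001,-0.114,0,-1],[0,0,0.6,0.001,-0.114,0,-1]]]}}

```text
time_s: 33.5
position: [0.5153, 0.0476, 0.0446]
tcp_rot: [[0.959, -0.282, 0.0], [-0.282, -0.959, -0.0], [0.0, 0.0, -1.0]]
force: [-0.1, -4.6, -2.9]
opening: 0.206
```

Call:
{"method": "send_rows", "body": {"moves": [[[0,0,0.6,0.001,-0.114,0,-1],[0,0,0.6,0.001,-0.114,0,-1],[0,0,0.6,0.001,-0.114,0,-1],[0,0,0,0,0,0,-1],[0,0,0,0,0,0,-1]]]}}

```text
time_s: 34.0
position: [0.5163, 0.0508, 0.0446]
tcp_rot: [[0.95, -0.311, 0.0], [-0.311, -0.95, 0.0], [0.0, -0.0, -1.0]]
force: [-0.8, -4.7, -4.1]
opening: 0.206
```

```bash
python3 st.py; python3 look2.py w13
```

```text
[0.5163 0.0508 0.0446] yaw -18.11232291201369 F [-0.7534 -4.6571 -4.1245] M [-0.6952  0.3353 -0.1981] t 34.0 Fleft -4.660528665428488 z axis [ 0.0001  0.     -1.    ] ring [0.6183 0.0165]
Ffwd 0.7316918319232947
cap [ 256    0   50   48 1957] [280.3597  22.5692] [0.6193 0.0162] fwd 0.1087 left -0.0009 yellow (232, 0, 97, 75)
nut fit [0.6195 0.0162] yaw mod60 -15.25 0.015738166996612724 fwd 0.1088 left -0.0008
dot? [308.4118  41.    ] 68 0.011288300699300079 -132.1140285428939
dot? [279.5769  51.4231] 26 0.008095514271234951 160.24629201778407
ring z 0.0890569423529952
```

Call:
{"method": "send_rows", "body": {"moves": [[[0,0,0.6,0.001,-0.1,0,-1],[0,0,0.6,0.001,-0.1,0,-1],[0,0,0.6,0.001,-0.1,0,-1],[0,0,0.6,0.001,-0.1,0,-1],[0,0,0,0,0,0,-1]]]}}

```text
time_s: 34.55
position: [0.5177, 0.0547, 0.0446]
tcp_rot: [[0.937, -0.35, 0.0], [-0.35, -0.937, 0.0], [0.0, -0.0, -1.0]]
force: [0.9, -3.3, -2.6]
opening: 0.207
```

```bash
cat >> st.py <<'E'
print("torque",-(s["force"][:2]@n)*.109+s["moment"][2])
E
python3 st.py
```

```text
[0.5177 0.0547 0.0446] yaw -20.514750485492304 F [ 0.8825 -3.3456 -2.5593] M [-0.587   0.2476 -0.0766] t 34.55 Fleft -2.824191861187064 z axis [ 0.0002  0.     -1.    ] ring [0.6182 0.0162]
Ffwd 1.9989958484860182
torque 0.2312184375974848
```

Still only the drag torque, so the stop has not been reached. Continuing in small calls.

Call:
{"method": "send_rows", "body": {"moves": [[[0,0,0.6,0.002,-0.114,0,-1],[0,0,0.6,0.002,-0.114,0,-1],[0,0,0.6,0.002,-0.114,0,-1],[0,0,0.6,0.002,-0.114,0,-1],[0,0,0.6,0.002,-0.114,0,-1]]]}}

```text
time_s: 35.05
position: [0.5196, 0.0596, 0.0445]
tcp_rot: [[0.917, -0.399, -0.0], [-0.399, -0.917, -0.001], [-0.0, 0.001, -1.0]]
force: [0.0, -5.5, -3.3]
opening: 0.207
```

```bash
python3 st.py
```

```text
[0.5196 0.0596 0.0445] yaw -23.516027191362365 F [ 0.0448 -5.4621 -3.3141] M [-0.9303  0.2364  0.1098] t 35.05 Fleft -4.990566198820876 z axis [-0.0004 -0.0006 -1.    ] ring [0.618  0.0158]
Ffwd 2.2205267202338157
torque 0.6537769453104366
```

Call:
{"method": "send_rows", "body": {"moves": [[[0,0,0.3,0.001,-0.057,0,-1],[0,0,0.3,0.001,-0.057,0,-1],[0,0,0.3,0.001,-0.057,0,-1],[0,0,0,0,0,0,-1],[0,0,0,0,0,0,-1]]]}}

```text
time_s: 35.55
position: [0.5202, 0.0609, 0.0445]
tcp_rot: [[0.911, -0.412, -0.001], [-0.412, -0.911, -0.001], [-0.0, 0.001, -1.0]]
force: [-0.6, -5.3, -4.6]
opening: 0.201
```

```bash
python3 st.py
```

```text
[0.5202 0.0609 0.0445] yaw -24.360062909427775 F [-0.5758 -5.3018 -4.593 ] M [-1.015   0.2937  0.1224] t 35.55 Fleft -5.067275415692389 z axis [-0.0007 -0.001  -1.    ] ring [0.6178 0.0157]
Ffwd 1.662321823943709
torque 0.6747115912124507
```

Call:
{"method": "send_rows", "body": {"moves": [[[0,0,0.4,0.001,-0.076,0,-1],[0,0,0.4,0.001,-0.076,0,-1],[0,0,0.4,0.001,-0.076,0,-1],[0,0,0,0,0,0,-1],[0,0,0,0,0,0,-1]]]}}

```text
time_s: 36.05
position: [0.521, 0.0626, 0.0445]
tcp_rot: [[0.902, -0.431, -0.001], [-0.431, -0.902, -0.002], [-0.0, 0.002, -1.0]]
force: [-1.1, -6.3, -2.7]
opening: 0.202
```

```bash
python3 st.py;python3 look2.py w14
```

```text
[0.521  0.0626 0.0445] yaw -25.513269369939728 F [-1.0627 -6.2802 -2.6609] M [-1.1741  0.2974  0.22  ] t 36.05 Fleft -6.125523606002893 z axis [-0.0012 -0.0016 -1.    ] ring [0.6177 0.0154]
Ffwd 1.7459532222650744
torque 0.8876596809929307
cap [ 252    0   51   53 2123] [277.0024  24.2435] [0.6188 0.0164] fwd 0.1082 left 0.0005 yellow (229, 0, 97, 75)
nut fit [0.6195 0.0163] yaw mod60 -21.59 0.01572891964232535 fwd 0.1089 left 0.0006
dot? [305.6389  39.7222] 72 0.011056958819902525 -134.78803953798965
ring z 0.08897176558492635
```

Call:
{"method": "send_rows", "body": {"moves": [[[0,0,0.4,0.001,-0.076,0,-1],[0,0,0.4,0.001,-0.076,0,-1],[0,0,0.4,0.001,-0.076,0,-1],[0,0,0,0,0,0,-1],[0,0,0,0,0,0,-1]]]}}

```text
time_s: 36.6
position: [0.5218, 0.0643, 0.0444]
tcp_rot: [[0.894, -0.449, -0.002], [-0.449, -0.894, -0.002], [-0.001, 0.003, -1.0]]
force: [-0.6, -7.7, -2.7]
opening: 0.204
```

```bash
python3 st.py
```

```text
[0.5218 0.0643 0.0444] yaw -26.666636836147596 F [-0.5746 -7.6619 -2.7247] M [-1.424   0.4526  0.3041] t 36.6 Fleft -7.104793593747506 z axis [-0.0017 -0.0022 -1.    ] ring [0.6175 0.0152]
Ffwd 2.9251584438035727
torque 1.0785197712164323
```

Call:
{"method": "send_rows", "body": {"moves": [[[0,0,0.4,0.001,-0.08,0,-1],[0,0,0.4,0.001,-0.08,0,-1],[0,0,0,0,0,0,-1],[0,0,0,0,0,0,-1],[0,0,0,0,0,0,-1]]]}}

```text
time_s: 37.1
position: [0.5223, 0.0655, 0.0444]
tcp_rot: [[0.887, -0.461, -0.002], [-0.461, -0.887, -0.003], [-0.001, 0.003, -1.0]]
force: [-1.3, -8.0, -2.6]
opening: 0.203
```

```bash
python3 st.py; python3 look2.py w15
```

```text
[0.5223 0.0655 0.0444] yaw -27.440431589263984 F [-1.2878 -7.9979 -2.5547] M [-1.5798  0.44    0.3718] t 37.1 Fleft -7.691540180324785 z axis [-0.0021 -0.0026 -1.    ] ring [0.6174 0.0151]
Ffwd 2.5427692097866212
torque 1.2102263574935295
cap [ 251    0   51   53 2130] [275.9225  24.3047] [0.6187 0.0165] fwd 0.1081 left 0.0010 yellow (228, 0, 96, 75)
nut fit [0.6195 0.0163] yaw mod60 -22.78 0.015689972677056505 fwd 0.1088 left 0.0012
dot? [304.9014  39.507 ] 71 0.011122532686237967 -136.08880662011958
ring z 0.08891235233918035
```

Call:
{"method": "send_rows", "body": {"moves": [[[0,0,-2,0.007,0.38,0,-1],[0,0,-2,0.007,0.38,0,-1],[0,0,-2,0.007,0.38,0,-1],[0,0,-2,0.007,0.38,0,-1],[0,0,-1,0.001,0.19,0,-1]]]}}

```text
time_s: 37.65
position: [0.5163, 0.0516, 0.0446]
tcp_rot: [[0.948, -0.32, -0.0], [-0.32, -0.948, 0.001], [-0.001, -0.001, -1.0]]
force: [-0.3, -1.1, -1.8]
opening: 0.202
```

```bash
python3 st.py; python3 look2.py w16
```

```text
[0.5163 0.0516 0.0446] yaw -18.6369572399664 F [-0.3265 -1.1294 -1.8222] M [-0.1935  0.2314 -0.1004] t 37.65 Fleft -1.1745171467463176 z axis [-0.0003  0.001  -1.    ] ring [0.618  0.0164]
Ffwd 0.051569226416635916
torque 0.027579096196662517
cap [ 256    0   49   48 1970] [279.7751  22.1964] [0.6192 0.0161] fwd 0.1088 left -0.0006 yellow (231, 0, 98, 75)
nut fit [0.6193 0.0163] yaw mod60 -16.94 0.015748305181963657 fwd 0.1090 left -0.0004
dot? [307.058   41.7101] 69 0.011165365568397392 -134.93263619121558
dot? [280.8696  50.6087] 23 0.00794334076206659 164.51089661838435
ring z 0.08905330328420225
```

Call:
{"method": "send_rows", "body": {"moves": [[[0,0,-1,0,0.23,0,-1],[0,0,0,0,0,-0.1,-1],[0,0,0,0,0,-0.1,-1],[0,0,0,0,0,-0.1,-1],[0,0,0,0,0,0,-1]]]}}

```text
time_s: 38.2
position: [0.516, 0.0491, 0.0478]
tcp_rot: [[0.953, -0.302, 0.0], [-0.302, -0.953, 0.0], [0.0, -0.0, -1.0]]
force: [-0.5, 0.2, -2.8]
opening: 0.199
```

```bash
python3 st.py
```

```text
[0.516  0.0491 0.0478] yaw -17.601146479363727 F [-0.4613  0.1627 -2.805 ] M [-0.0202  0.1446  0.0129] t 38.2 Fleft 0.015624968256257643 z axis [ 0.0005  0.     -1.    ] ring [0.6183 0.0158]
Ffwd -0.48894093726125987
torque 0.011186221417734416
```

Free of side load. Lifting clear.

Call:
{"method": "send_rows", "body": {"moves": [[[0,0,0,0,0,-0.2,-1],[0,0,0,0,0,-0.2,-1],[0,0,0,0,0,-0.2,-1],[0,0,0,0,0,-0.2,-1],[0,0,0,0,0,0,-1]]]}}

```text
time_s: 38.7
position: [0.5161, 0.049, 0.0559]
tcp_rot: [[0.953, -0.303, 0.001], [-0.303, -0.953, -0.0], [0.001, -0.0, -1.0]]
force: [0.8, -0.6, -2.7]
opening: 0.202
```

```bash
python3 st.py
```

```text
[0.5161 0.049  0.0559] yaw -17.60883279910705 F [ 0.8083 -0.6181 -2.6708] M [-0.0181  0.2372 -0.0197] t 38.7 Fleft -0.344624893906356 z axis [ 0.0007 -0.0001 -1.    ] ring [0.6184 0.0155]
Ffwd 0.957458477818707
torque 0.01787762029792281
```

Call:
{"method": "send_rows", "body": {"moves": [[[0,0,0,0,0,-0.5,-1],[0,0,0,0,0,-0.5,-1],[0,0,0,0,0,-1,-1],[0,0,0,0,0,-1,-1],[0,0,0,0,0,-1,-1]]]}}

```text
time_s: 39.2
position: [0.516, 0.049, 0.0967]
tcp_rot: [[0.953, -0.303, 0.001], [-0.303, -0.953, -0.0], [0.001, -0.0, -1.0]]
force: [0.8, 0.5, -2.6]
opening: 0.205
```

Call:
{"method": "send_rows", "body": {"moves": [[[0,0,0,0,0,-1,-1],[0,0,0,0,0,-1,-1],[0,0,0,0,0,0,-1],[0,0,0,0,0,0,-1],[0,0,0,0,0,0,-1]]]}}

```text
time_s: 39.7
position: [0.5154, 0.049, 0.1152]
tcp_rot: [[0.953, -0.303, -0.001], [-0.303, -0.953, 0.0], [-0.001, 0.0, -1.0]]
force: [-0.1, 0.8, -2.3]
opening: 0.201
```

```bash
python3 st.py; python3 look2.py w17
python3 - <<'E'
from h import *
w=cv2.imread("pics/w17.png"); hsv=cv2.cvtColor(w,cv2.COLOR_BGR2HSV)
print([ (r["location"].round(4) if hasattr(r["location"],"round") else r["location"],round(r["p"],2)) for r in spot_in("wrist","dot")])
E
```

```text
[0.5154 0.049  0.1152] yaw -17.608332563899616 F [-0.0788  0.808  -2.2731] M [0.011  0.1885 0.0048] t 39.7 Fleft 0.7462722888767913 z axis [-0.001   0.0001 -1.    ] ring [0.6176 0.0156]
Ffwd -0.319523887776606
torque -0.07656079599796198
cap [262  32  32  33 844] [277.4727  47.9408] [0.6197 0.0162] fwd 0.1095 left 0.0003 yellow (246, 20, 64, 55)
nut fit [0.6202 0.0162] yaw mod60 -17.42 0.015167395397201388 fwd 0.1099 left 0.0004
dot? [295.7407  61.1111] 27 0.01168466955988053 -137.1045638947858
ring z 0.15956078381435587
[([0.6234, 0.016, 0.0882], 0.95)]
```

Call:
{"method": "send_rows", "body": {"moves": [[[0,0,-5.9,0,0,0,-1],[0,0,-5.9,0,0,0,-1],[0,0,-5.9,0,0,0,-1],[0,0,-5.9,0,0,0,-1],[0,0,0,-0.1,1.5,0,-1]]]}}

```text
time_s: 40.3
position: [0.5156, 0.0349, 0.115]
tcp_rot: [[0.994, 0.107, -0.002], [0.107, -0.994, 0.001], [-0.002, -0.001, -1.0]]
force: [0.9, 0.0, -2.6]
opening: 0.206
```

Call:
{"method": "send_rows", "body": {"moves": [[[0,0,0,-0.3,3,0,-1],[0,0,0,-0.3,4,0,-1],[0,0,0,-0.4,4,0,-1],[0,0,0,-0.4,4,0,-1],[0,0,0,-0.4,4,0,-1]]]}}

```text
time_s: 40.8
position: [0.5178, -0.1593, 0.1152]
tcp_rot: [[0.995, 0.102, -0.001], [0.102, -0.995, -0.0], [-0.001, 0.0, -1.0]]
force: [0.1, 0.1, -2.9]
opening: 0.203
```

Call:
{"method": "send_rows", "body": {"moves": [[[0,0,0,-0.4,4,0,-1],[0,0,0,-0.4,4,0,-1],[0,0,0,-0.3,3.5,0,-1],[0,0,0,-0.3,2.5,0,-1],[0,0,0,0,0,0,-1]]]}}

```text
time_s: 41.3
position: [0.519, -0.3032, 0.1153]
tcp_rot: [[0.995, 0.098, 0.002], [0.098, -0.995, -0.003], [0.001, 0.004, -1.0]]
force: [0.4, -0.2, -2.3]
opening: 0.208
```

Call:
{"method": "send_rows", "body": {"moves": [[[0,0,0,0,0,1.5,-1],[0,0,0,0,0,1.5,-1],[0,0,0,0,0,1,-1],[0,0,0,0,0,0,-1],[0,0,0,0,0,0,-1]]]}}

```text
time_s: 41.8
position: [0.5189, -0.2974, 0.0754]
tcp_rot: [[0.995, 0.104, -0.0], [0.104, -0.995, 0.0], [-0.0, -0.0, -1.0]]
force: [-0.1, -0.1, -1.9]
opening: 0.204
```

```bash
python3 st.py
python3 - <<'E'
from h import *
np.set_printoptions(precision=4,suppress=True)
m=camera_model("wrist");w=capture("wrist");cv2.imwrite("pics/w18.png",w)
for r in regions_of("wrist","rest")[:2]:
    k=r["mask"].astype(np.uint8);c=max(cv2.findContours(k,0,2)[0],key=cv2.contourArea);print(r["p"],cv2.minAreaRect(c),cv2.boundingRect(c))
g=cv2.cvtColor(w,cv2.COLOR_BGR2GRAY)
for p in((.6501,-.2508,.03),(.6586,-.3175,.03),(.591,-.2568,.03),(.5998,-.3267,.03)): print(proj("wrist",p,m))
E
```

```text
[ 0.5189 -0.2974  0.0754] yaw 5.981426816472825 F [-0.1226 -0.1376 -1.9401] M [-0.0564  0.1581 -0.0821] t 41.8 Fleft -0.1240417867389491 z axis [-0.0004  0.0003 -1.    ] ring [ 0.626  -0.2871]
Ffwd -0.13622483370035726
torque -0.06859393765874258
0.76 ((278.0, 37.5), (75.0, 92.0), 90.0) (232, 0, 93, 76)
[221.5673   6.0667]
[336.4403   3.1279]
[225.8279 111.212 ]
[336.5202 108.8028]
```

Call:
{"method": "send_rows", "body": {"moves": [[[0,0,0,0,0,1.5,-1],[0,0,0,0,0,2,-1],[0,0,0,0,0,2,-1],[0,0,0,0,0,1,-1],[0,0,0,0,0,0.4,-1]]]}}

```text
time_s: 42.4
position: [0.5189, -0.2974, 0.006]
tcp_rot: [[0.995, 0.104, -0.001], [0.104, -0.995, 0.001], [-0.001, -0.001, -1.0]]
force: [0.2, -0.2, -1.9]
opening: 0.203
```

Call:
{"method": "send_rows", "body": {"moves": [[[0,0,0,0,0,0.2,-1],[0,0,0,0,0,0.1,-1],[0,0,0,0,0,0.1,-1],[0,0,0,0,0,0,-1],[0,0,0,0,0,0,-1]]]}}

```text
time_s: 42.9
position: [0.5192, -0.2978, 0.003]
tcp_rot: [[0.995, 0.104, 0.001], [0.104, -0.995, -0.0], [0.001, 0.001, -1.0]]
force: [0.8, 0.2, -3.3]
opening: 0.2
```

Call:
{"method": "send_rows", "body": {"moves": [[[0,0,0,0,0,0.1,-1],[0,0,0,0,0,0.1,-1],[0,0,0,0,0,0.1,-1],[0,0,0,0,0,0.03,-1],[0,0,0,0,0,0,-1]]]}}

```text
time_s: 43.4
position: [0.5191, -0.2978, -0.0002]
tcp_rot: [[0.995, 0.104, 0.0], [0.104, -0.995, -0.0], [0.0, 0.0, -1.0]]
force: [-2.1, 0.3, 3.8]
opening: 0.204
```

Call:
{"method": "send_rows", "body": {"moves": [[[0,0,0,0,0,0,0],[0,0,0,0,0,0,1],[0,0,0,0,0,0,1],[0,0,0,0,0,0,1],[0,0,0,0,0,0,1]]]}}

```text
time_s: 43.9
position: [0.519, -0.2976, -0.0009]
tcp_rot: [[0.995, 0.104, -0.0], [0.104, -0.995, 0.0], [-0.0, -0.0, -1.0]]
force: [0.1, -0.5, -0.6]
opening: 0.574
```

Call:
{"method": "send_rows", "body": {"moves": [[[0,0,0,0,0,0,1],[0,0,0,0,0,0,1],[0,0,0,0,0,0,1],[0,0,0,0,0,-0.5,1],[0,0,0,0,0,-1,1]]]}}

```text
time_s: 44.4
position: [0.5185, -0.2972, 0.0141]
tcp_rot: [[0.995, 0.104, -0.001], [0.104, -0.995, 0.001], [-0.001, -0.001, -1.0]]
force: [-0.4, 0.7, -0.3]
opening: 0.97
```

Call:
{"method": "send_rows", "body": {"moves": [[[0,0,0,0,0,-2,1],[0,0,0,0,0,-3,1],[0,0,0,0,0,-3,1],[0,0,0,0,0,-3,1],[0,0,0,0,0,-2,1]]]}}

```text
time_s: 44.9
position: [0.5199, -0.2983, 0.1477]
tcp_rot: [[0.995, 0.104, 0.003], [0.104, -0.995, -0.003], [0.003, 0.003, -1.0]]
force: [1.0, -0.0, -0.6]
opening: 0.999
```

Call:
{"method": "send_rows", "body": {"moves": [[[0,0,0,0,0,0,1],[0,0,0,0,0,0,1],[0,0,0,0,0,0,1],[0,0,0,0,0,0,1],[0,0,0,0,0,0,1]]]}}

```text
time_s: 45.4
position: [0.5184, -0.2971, 0.143]
tcp_rot: [[0.995, 0.104, -0.002], [0.104, -0.995, 0.002], [-0.002, -0.002, -1.0]]
force: [-0.2, -0.1, 1.1]
opening: 0.999
```

Run:
```python
from wr import *
try: wrench(rows=(105,165),name="w19")
except Exception as ex: print(ex)
m=camera_model("wrist")
for n in("ring","handle","rest"): print(n,[(np.round(d["location"],4),round(d["p"],2)) for d in spot_in("wrist",n)])
for cam in("top","side"):
    t=capture(cam);cv2.imwrite(f"pics/{cam}19.png",t)
    for n in("mug","spanner","adaptor","driver","wrench"): print(cam,n,[(np.round(d["location"],3),round(d["p"],2)) for d in spot_in(cam,n)][:2])
a=cv2.imread("pics/top.png")[160:250,335:395];b=cv2.imread("pics/top19.png")[160:250,335:395]
print(readout.read_state()["position"],readout.read_state()["force"])
cv2.imwrite("pics/f.png",cv2.resize(np.hstack([a,b]),None,fx=6,fy=6))
```

```text
th 240
too many indices for array: array is 1-dimensional, but 2 were indexed
ring [(array([ 0.2994, -0.206 ,  0.0122]), 0.83)]
handle [(array([ 0.299 , -0.2018,  0.011 ]), 0.87), (array([ 0.5668, -0.3005,  0.041 ]), 0.66)]
rest []
top mug [(array([ 0.705, -0.371,  0.052]), 0.87)]
top spanner [(array([ 0.626, -0.28 ,  0.032]), 0.3)]
top adaptor [(array([ 0.78 , -0.104,  0.021]), 0.68)]
top driver [(array([0.346, 0.336, 0.025]), 0.77), (array([0.603, 0.048, 0.044]), 0.2)]
top wrench [(array([ 0.174, -0.296,  0.013]), 0.61), (array([ 0.623, -0.284,  0.043]), 0.6)]
side mug [(array([ 0.664, -0.381,  0.057]), 0.81)]
side spanner [(array([ 0.518, -0.405,  0.012]), 0.66)]
side adaptor []
side driver [(array([0.34 , 0.322, 0.02 ]), 0.92), (array([ 0.53 , -0.298,  0.046]), 0.39)]
side wrench [(array([ 0.27 , -0.225,  0.011]), 0.88), (array([ 0.533, -0.294,  0.044]), 0.71)]
[ 0.519  -0.2976  0.1443] [0.3675 0.4013 0.2559]
```

Run:
```python
from h import *
np.set_printoptions(precision=4,suppress=True)
m=np.load("w19.npy",allow_pickle=True).item();w=cv2.imread("pics/w19.png");v=cv2.cvtColor(w,cv2.COLOR_BGR2HSV)[...,2]
for th in(248,240,225):
    k=(v>th).astype(np.uint8);k[:,:225]=0;k[:,335:]=0;k[190:]=0
    cs,h=cv2.findContours(k,cv2.RETR_CCOMP,cv2.CHAIN_APPROX_NONE)
    for c,hh in zip(cs,h[0]):
        if hh[3]>=0 and cv2.contourArea(c)>800:
            M=cv2.moments(c);p=(M['m10']/M['m00'],M['m01']/M['m00']);x,y,ww,hh2=cv2.boundingRect(c)
            P=[ray("wrist",q,.044,m) for q in((x,p[1]),(x+ww,p[1]),(p[0],y),(p[0],y+hh2))]
            print(th,p,ray("wrist",p,.044,m),"across corners",np.hypot(*(P[0]-P[1])[:2]),"across flats",np.hypot(*(P[2]-P[3])[:2]))
# dark sleeve: end and centreline
g=v; rows=[]
for r in range(178,275,8):
    x=np.where(g[r,240:310]<75)[0]+240; rows.append((r,x.min() if len(x) else None,x.max() if len(x) else None))
print(rows)
print([ (r,np.where(v[r,240:315]>235)[0][[0,-1]]+240) for r in range(90,175,12) if (v[r,240:315]>235).any()])
```

```text
248 (279.2175111111111, 61.688088888888885) [ 0.6277 -0.2867  0.044 ] across corners 0.0391609509152848 across flats 0.03490229350406098
240 (279.1294297535528, 61.81993164238172) [ 0.6277 -0.2867  0.044 ] across corners 0.03916508521866959 across flats 0.03423113822183348
225 (279.1938878213926, 61.7510293713972) [ 0.6277 -0.2867  0.044 ] across corners 0.03916292448369595 across flats 0.034231127946663435
[(178, np.int64(254), np.int64(304)), (186, np.int64(254), np.int64(304)), (194, np.int64(254), np.int64(304)), (202, np.int64(254), np.int64(304)), (210, np.int64(255), np.int64(304)), (218, np.int64(255), np.int64(304)), (226, np.int64(255), np.int64(304)), (234, np.int64(269), np.int64(289)), (242, np.int64(270), np.int64(288)), (250, np.int64(270), np.int64(288)), (258, np.int64(270), np.int64(288)), (266, np.int64(270), np.int64(288)), (274, None, None)]
[(90, array([260, 298])), (102, array([272, 287])), (114, array([272, 287])), (126, array([272, 287])), (138, array([272, 287])), (150, array([272, 287])), (162, array([272, 287])), (174, array([272, 287]))]
```

```bash
python3 -c "
from rig import bot;print(bot.hand_in())"
```

```text
the job is handed in; nothing more can be done
None
```

I tightened the nut in two strokes, laid the wrench back on its rest and handed the job in at about 46 s. The hand-in gave no verdict.

**What I did**
- I gripped the steel wrench on its sleeve and turned the nut about 55° in the first stroke. I then lifted off, reseated 60° back and turned it until the torque rose at the stop.
- **Torque:** the wrist readings gave about 1.2 N m at the nip (1.21). The nut sprang back when I unloaded it, which fits a nut against its stop. This figure adds the wrist's side force and moment; the side force alone gives only about 0.84 N m.

**Last checks**
- **Nut:** it turned about 93° in all. The dot stands about 8 mm to the unit's -x and 8 mm to its -y of the axis.
- **Wrench:** the ring centre is about 3 mm from its place on the far block and the handle points towards the robot. The ring's apparent size fits it lying flat. The gripper was open and clear, about 14 cm up.
- **Bystanders:** the mug and driver in both cameras, the spanner from the side and the adaptor from the top were within detection error of the positions I had, or where the first pictures show them. I did not check the tape boxes, but no move went near them.

**What went wrong or disagreed**
- **First grasp:** it closed over the top of the wrench, because the fingertips end about 20 mm short of the stated TCP. I gripped again lower.
- **First lift-off:** the ring jammed on the nut and the wrench tipped about 12° in the pads. I lowered it, relieved the side force and lifted it clear.
- **Position readings:** the reported TCP and the wrist camera pose differed by 1–2 mm, so I aligned by the picture.
- **Final look:** I had used my 12 pictures, so the last placement check was by numbers only. The networks' final reports on the spanner and wrench (top view) and on the ring and rest (wrist view) were partly wrong or missing.

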